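# Finish the drilled blocks and unload the vise

## Robot

A 7-joint arm with a two-finger parallel gripper is mounted at the origin on the work surface. World frame = base frame: x ahead of the robot, y to its left, z up, the work surface at z = 0. Lengths are in m, angles in rad, forces in N, time in s.
With the tool pointing down it reaches from about 0.4 to 0.85 m from the base axis. Payload 6.9 kg.
Tool frame: the origin (TCP) lies at the very end of the fingers, on their centre line; the grasp point (between the pads) lies behind it (bot.pinch_z is the z of the grasp point in the tool frame, in m); z points along the fingers, x is the direction in which the jaws open and shut, and the axes are right-handed (so a half turn about z gives the same grasp; the last joint's range is limited). The gripper opens to 85 mm and grips with 20 to 120 N. Pads are 22 mm wide; open, the fingers measure 114 mm over their backs; the gripper's body (76 mm by 85 mm) begins 54 mm behind the grasp point. The pads swing forward as they close: fully open they stand 13 mm farther back than shut.
Start: joints at [-1.145, 0.507, -0.238, 1.5, 0.126, 1.149, -0.155], TCP at [0.197, 0.593, 0.231] pointing down, gripper open.
Joint ranges: [-3.08, 3.08], [-0.24, 2.05], [-1.43, 1.35], [0, 2.5], [-1.52, 4.66], [0.17, 1.96], [-2.89, 2.89]. Speed limits (rad/s): [2.39, 2.39, 3.14, 3.14, 3.14, 3.14, 3.14].

## Interface

Orientations are given as a 3x3 rotation matrix whose columns are the frame's x, y, z axes.
In Python, from rig import bot gives the robot as it stands.
- The arm moves only by the tool drive_tool, never from a script. Its argument "series" is a list of rows, each a list of 3 entries, a list of its own where there are three numbers: the shift along the world's x, y, z in mm, then the turn, a rotation vector about the world's x, y, z in degrees, then the closure, from 0 (fully open) to 1 (shut). In form: [[[x, y, z], [ax, ay, az], gripper], ...]. A call has 1 to 5 rows; each row is the pose to reach, as a shift and turn from the pose commanded when the call began; what a row does not reach only later rows make up. A row lasts 1/12 s, in which the tool goes at most 41.7 mm and 7.16 degrees, less where a joint would pass 70% of its speed; a pose out of reach is approached as far as the arm can. A call with a gripper value outside its range is refused whole. The fingers move at their own pace and stop on an object; "grip_force" is the grip in N (left out, the last holds). Time passes only in rows, so rows that repeat a pose let the fingers close. It gives the time, the measured TCP pose, the force and the opening at its end, in the units of the state.
- bot.get_state(): the state, without advancing time (a new reading comes with each control period).
- bot.snapshot(name): name is "scene" or "top" or "wrist"; returns a dict with "color" (384x512x3 uint8, red, green, blue), "fx", "fy", "cx", "cy" (pixels), "R" (3x3) and "t" (3): a world point X has camera coordinates R X + t; the wrist camera has in their place "T_tool_cam" (4x4, takes a point from camera to tool coordinates, whose origin is the TCP and whose axes are the tool frame's). Camera axes: x right, y down, z forward; pixel columns grow to the right and rows downward; lengths in m; the calibration is good to about 2 mm. A picture is of the moment at which its call begins: read the wrist's pose just before it. There is no depth.
- bot.finish_job(): hands the job in, once; it reports no verdict.
The state is a dict: "time_s": time; "q": joint angles; "joint_velocities": joint speeds; "joint_torque": joint torques, N m; "tcp_pos": TCP position; "tcp_rot": TCP orientation; "ft_force": force on the tool from outside, world axes, zero at the start; "moment": the same for the moment, N m; "gripper_width": finger opening in m.
Only numpy, scipy, OpenCV 4.12 (cv2) and the standard library are available. Lean on these libraries where they do the work, as an engineer would, in place of code of your own. Each camera call takes 0.05 s, during which the arm holds its last target.

## Task

The drilled wood blocks are still closed in the bench vise: first press every black screw cap fully home, so that its head rests on the wood. Then open the vise's red jaw, lift out all the blocks and stand them upright, caps up, on the floor of the plywood tray. When the vise is empty and all the blocks are in the tray, slide the red jaw fully shut; leave the glue bottle, wax tin and screwdriver where they are.

Things in the scene. Friction and masses are not known exactly. Their poses are not given: they have to be found in the camera images.
- vise: Blue bench vise, fixed. Origin on the bench under the middle of the row of blocks; +x is the direction in which the red jaw opens, y runs along the jaws, z up. Its bed, on which the blocks stand, is 20 mm thick, x -90 to +160 mm, y -125 to +125 mm. The fixed jaw stands at x -54 to -28 mm, a 38 mm high end plate at x +146 to +158. Both jaws are 240 mm long; their tops are 40 mm above the bench.
- jaw (a joint): Sliding red jaw of the vise, m along vise +x: 0 at the start (closed on the blocks), +0.045 fully open, -0.056 fully shut with nothing in it. About 5 N of friction; it stays where it is left. While closed, its lip lies over the tongues of the blocks and keeps them down; open it more than 30 mm to free them.
- jaw_post (a point): Upright steel post on the red jaw, 18 mm diameter, by which to pull or push the jaw. The point is on its axis, 74 mm above the bench and 20 mm below its top; the post is plain from 38 to 94 mm above the bench. At jaw = 0 it lies 78 mm from the vise origin along vise +x; it moves with the jaw.
- block_a_mid (a point): Drilled light-wood block, 56 (x) by 34 (y) by 50 mm high, 0.14 kg; three or four are present (absent: None). Point: its centre, 25 mm above its underside; z up when upright. A tongue 8 mm long, 10 mm high sticks out at the foot of its +x side, under the red jaw's lip. It starts on the vise bed, axes along the vise's, places 64 mm apart along the jaws, its upper 30 mm clear above them.
- cap_a1_top (a point): Black round screw cap, head 20 mm diameter, 4 mm thick, in the top of block a at x = -16 mm. Point: centre of the head's top. Its stem is a tight push fit (about 7 N straight down, no spring back). It starts with the head's underside 6 to 10 mm above the wood; fully home the head rests on the wood, its top 29 mm above the block's centre.
- cap_a2_top (a point): Black round screw cap, head 20 mm diameter, 4 mm thick, in the top of block a at x = +16 mm. Point: centre of the head's top. Its stem is a tight push fit (about 7 N straight down, no spring back). It starts with the head's underside 6 to 10 mm above the wood; fully home the head rests on the wood, its top 29 mm above the block's centre.
- block_b_mid (a point): Drilled light-wood block, 56 (x) by 34 (y) by 50 mm high, 0.14 kg; three or four are present (absent: None). Point: its centre, 25 mm above its underside; z up when upright. A tongue 8 mm long, 10 mm high sticks out at the foot of its +x side, under the red jaw's lip. It starts on the vise bed, axes along the vise's, places 64 mm apart along the jaws, its upper 30 mm clear above them.
- cap_b1_top (a point): Black round screw cap, head 20 mm diameter, 4 mm thick, in the top of block b at x = -16 mm. Point: centre of the head's top. Its stem is a tight push fit (about 7 N straight down, no spring back). It starts with the head's underside 6 to 10 mm above the wood; fully home the head rests on the wood, its top 29 mm above the block's centre.
- cap_b2_top (a point): Black round screw cap, head 20 mm diameter, 4 mm thick, in the top of block b at x = +16 mm. Point: centre of the head's top. Its stem is a tight push fit (about 7 N straight down, no spring back). It starts with the head's underside 6 to 10 mm above the wood; fully home the head rests on the wood, its top 29 mm above the block's centre.
- block_c_mid (a point): Drilled light-wood block, 56 (x) by 34 (y) by 50 mm high, 0.14 kg; three or four are present (absent: None). Point: its centre, 25 mm above its underside; z up when upright. A tongue 8 mm long, 10 mm high sticks out at the foot of its +x side, under the red jaw's lip. It starts on the vise bed, axes along the vise's, places 64 mm apart along the jaws, its upper 30 mm clear above them.
- cap_c1_top (a point): Black round screw cap, head 20 mm diameter, 4 mm thick, in the top of block c at x = -16 mm. Point: centre of the head's top. Its stem is a tight push fit (about 7 N straight down, no spring back). It starts with the head's underside 6 to 10 mm above the wood; fully home the head rests on the wood, its top 29 mm above the block's centre.
- cap_c2_top (a point): Black round screw cap, head 20 mm diameter, 4 mm thick, in the top of block c at x = +16 mm. Point: centre of the head's top. Its stem is a tight push fit (about 7 N straight down, no spring back). It starts with the head's underside 6 to 10 mm above the wood; fully home the head rests on the wood, its top 29 mm above the block's centre.
- block_d_mid (a point): Drilled light-wood block, 56 (x) by 34 (y) by 50 mm high, 0.14 kg; three or four are present (absent: None). Point: its centre, 25 mm above its underside; z up when upright. A tongue 8 mm long, 10 mm high sticks out at the foot of its +x side, under the red jaw's lip. It starts on the vise bed, axes along the vise's, places 64 mm apart along the jaws, its upper 30 mm clear above them.
- cap_d1_top (a point): Black round screw cap, head 20 mm diameter, 4 mm thick, in the top of block d at x = -16 mm. Point: centre of the head's top. Its stem is a tight push fit (about 7 N straight down, no spring back). It starts with the head's underside 6 to 10 mm above the wood; fully home the head rests on the wood, its top 29 mm above the block's centre.
- cap_d2_top (a point): Black round screw cap, head 20 mm diameter, 4 mm thick, in the top of block d at x = +16 mm. Point: centre of the head's top. Its stem is a tight push fit (about 7 N straight down, no spring back). It starts with the head's underside 6 to 10 mm above the wood; fully home the head rests on the wood, its top 29 mm above the block's centre.
- tray: Loose plywood tray, 292 mm (its x) by 142 mm (its y), 20 mm high, walls and floor 6 mm thick, inner area 280 by 130 mm, 0.6 kg. Origin: centre of its underside on the bench.
- glue: White glue bottle, 56 mm diameter, 150 mm high, standing; a bystander. Origin: centre of its underside.
- tin: Closed round green tin of wood wax, 64 mm diameter, 60 mm high, standing; a bystander. Origin: centre of its underside.
- driver: Screwdriver lying on the bench; a bystander. Origin near its middle.
There are look-alikes about, which are no part of the job. What is shaped like the part that bears block_b_mid but green or yellow is not meant.

How it is judged:
By the outcome, as a careful person would: the job done as asked, in the order asked, and still so for the second after the job is handed in, with the robot touching nothing.
Of block_a, block_b, block_c, block_d only 3 to 4 are there at a start; the rules pass over those that are not, and their reading is None.
At some moment in a run one of tray may be knocked a few centimetres aside while the robot is not near it.
It also fails if it takes over 208 s, if anything falls off the work surface, if the arm or the gripper's body presses on something with over 40 N, if the wrist force passes 120 N, or if a joint passes its speed limit or range.

## Working session

There is one attempt and no reset: what is moved stays moved. The work goes in short steps, Python scripts to look and compute and a tool call to move; the robot and the scene stay as the last step left them, time stands still between calls to the robot, and variables do not carry over. Pictures are saved under pics/ and viewed, and the job is handed in when it is done.

Besides the shell and the picture viewer there is one more tool, called after "Call:" as a command line: name --argument value ..., lists and objects as JSON in quotes. drive_tool: Moves the arm, as the interface text tells. Its arguments: {"type":"object","properties":{"series":{"type":"array","items":{"type":"array"}},"grip_force":{"type":"number"}},"required":["series"]}

```bash
ls; mkdir -p pics
python3 - <<'E'
from rig import bot
import cv2,json,pickle
s=bot.get_state()
print({k:(v if not hasattr(v,'tolist') else v.tolist()) for k,v in s.items()})
print(bot.pinch_z)
for n in ["scene","top","wrist"]:
    p=bot.snapshot(n); pickle.dump((p,bot.get_state()),open(f'pics/{n}0.pkl','wb'))
    cv2.imwrite(f'pics/{n}0.png',p['color'][...,::-1])
    print(n,{k:v for k,v in p.items() if k!='color'})
E
```

```text
pics
{'time_s': 0.0, 'q': [-1.1454938899432754, 0.5083486518623566, -0.23755180007919308, 1.5011609632848415, 0.12569508785614344, 1.1488762415791445, -0.15480367638374], 'joint_velocities': [0.0005949971078634301, -2.804802342067319e-05, -0.0005379769611059632, -0.00041532510353602386, 0.0005286167251621525, 0.0007612250015032695, 0.001505330713084561], 'joint_torque': [4.773539217239886e-05, -62.059900760650635, -2.1866165846586227, -24.96528446674347, 0.012664079549722373, 0.012114356795791537, -5.189173975850281e-05], 'tcp_pos': [0.19638421054550786, 0.592807867347069, 0.23041417461860222], 'tcp_rot': [[0.31434203003365085, 0.949309634558748, -0.0005530716585638606], [0.9493080842471797, -0.3143425162619803, -0.0017157077361233972], [-0.0018025918208150332, 1.4283656074767108e-05, -0.9999983752280325]], 'ft_force': [-0.5211626508418767, -0.8456530536283176, -0.8924127141388453], 'moment': [-0.01228828205560516, 0.011338528544620743, -0.0025780113192481633], 'gripper_width': 0.08508847806532527}
-0.0187
scene {'fx': 442.11237777904904, 'fy': 442.11237777904904, 'cx': 251.559769578
[... 310 characters left out ...]
18633, 'cy': 192.78403763384298, 'R': array([[-0.01675691, -0.99973186,  0.0159817 ],
       [-0.99331404,  0.01481913, -0.11448849],
       [ 0.11422095, -0.01779332, -0.99329601]]), 't': array([-0.05081313,  0.52024769,  0.9310923 ])}
wrist {'fx': 270.4025179848357, 'fy': 270.4025179848357, 'cx': 259.9524171919524, 'cy': 189.70203387296368, 'T_tool_cam': array([[ 9.99999904e-01,  3.91591272e-04,  1.98374316e-04,
        -5.51339036e-04],
       [-4.33513342e-04,  9.52015597e-01,  3.06049204e-01,
        -7.91679659e-02],
       [-6.90092456e-05, -3.06049261e-01,  9.52015675e-01,
        -1.42689998e-01],
       [ 0.00000000e+00,  0.00000000e+00,  0.00000000e+00,
         1.00000000e+00]])}
```

View pics/scene0.png

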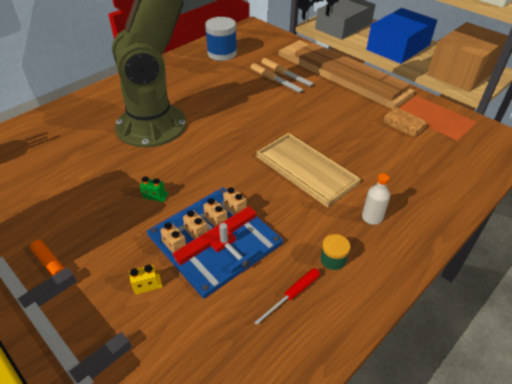

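View pics/top0.png

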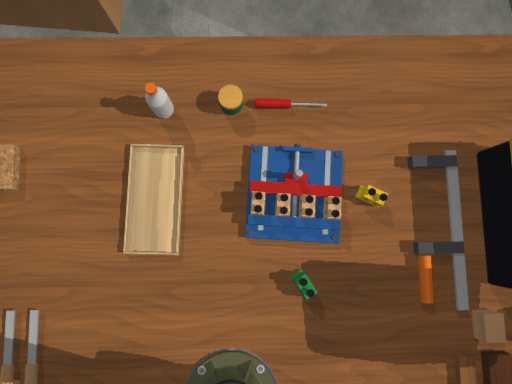

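View pics/wrist0.png

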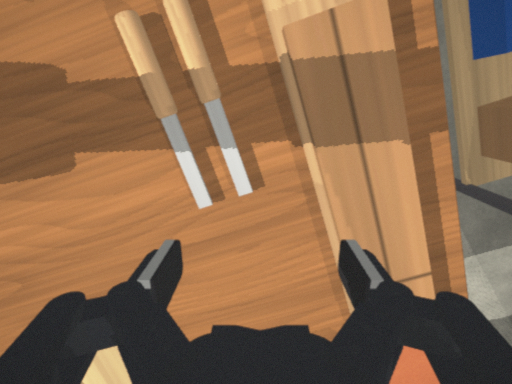

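Blocks in the top image are at about (258,203), (284,204), (309,206) and (334,207). The look-alikes are yellow at (373,195) and green at (305,284), and I won't use those. The tray is at (154,200). Next I'll check this in close crops.

Run:
```python
import cv2
im=cv2.imread('pics/top0.png')
a=cv2.resize(im[138:250,238:350],None,fx=6,fy=6,interpolation=cv2.INTER_CUBIC)[:600]; 
a=cv2.resize(im[140:248,240:352],None,fx=5.5,fy=5.5,interpolation=cv2.INTER_CUBIC);cv2.imwrite('pics/topv.png',a)
a=cv2.resize(im[135:265,110:200],None,fx=4.5,fy=4.5,interpolation=cv2.INTER_CUBIC);cv2.imwrite('pics/topt.png',a)
im=cv2.imread('pics/scene0.png')
a=cv2.resize(im[180:300,140:295],None,fx=5,fy=5,interpolation=cv2.INTER_CUBIC);cv2.imwrite('pics/scv.png',a)
```

```text
(no output)
```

View pics/topv.png

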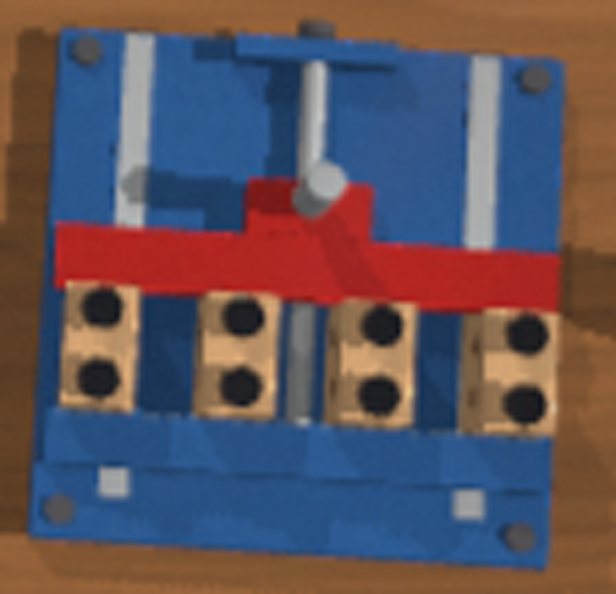

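View pics/topt.png

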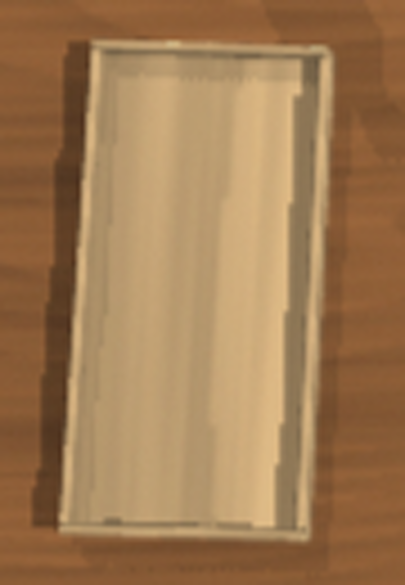

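View pics/scv.png

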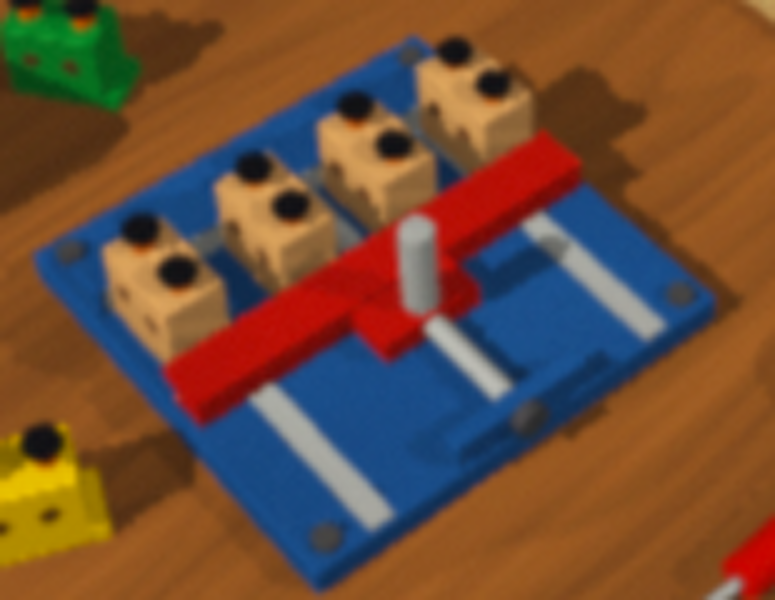

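The crops confirm four light-wood blocks, each with two raised caps, and the vise axes nearly match the world's. Next I'll fit the vise and tray poses.

```bash
cat > h.py <<'E'
import numpy as np,pickle,cv2
from scipy.optimize import least_squares
def proj(p,X):
    X=np.atleast_2d(X); c=X@p['R'].T+p['t']
    return np.c_[p['fx']*c[:,0]/c[:,2]+p['cx'],p['fy']*c[:,1]/c[:,2]+p['cy']]
def ray(p,uv,z):
    d=p['R'].T@np.array([(uv[0]-p['cx'])/p['fx'],(uv[1]-p['cy'])/p['fy'],1]); o=-p['R'].T@p['t']
    return o+d*(z-o[2])/d[2]
def tf(v,P): # v=(x,y,yaw)
    P=np.atleast_2d(P); c,s=np.cos(v[2]),np.sin(v[2])
    return np.c_[v[0]+c*P[:,0]-s*P[:,1],v[1]+s*P[:,0]+c*P[:,1],P[:,2]]
E
python3 - <<'E'
from h import *
T=pickle.load(open('pics/top0.pkl','rb'))[0];S=pickle.load(open('pics/scene0.pkl','rb'))[0]
o5=np.array([240,140]);C=np.array([[160,125,20],[160,-125,20],[-90,-125,20],[-90,125,20]])/1e3
uvT=np.array([[62,30],[565,62],[548,568],[28,538]])/5.5+o5
uvS=np.array([[715,297],[318,572],[35,258],[415,38]])/5+[140,180]
caps=[(x,y) for y in (96,32,-32,-96) for x in (16,-16)]
cT=np.array([[103,308],[98,379],[243,317],[241,387],[381,326],[379,396],[527,335],[525,405]])/5.5+o5
cS=np.array([[493,84],[455,52],[393,146],[355,106],[291,206],[253,167],[178,271],[141,230]])/5+[140,180]
for nm,sel in (('top',(1,0)),('scene',(0,1)),('both',(1,1))):
    def f(v):
        K=np.c_[np.array(caps)/1e3,0.082*np.ones(8)]
        if sum(sel)==2: K[:,2]=v[3:11]
        r=[]
        if sel[0]: r+=[proj(T,tf(v,C))-uvT, proj(T,tf(v,K))-cT]
        if sel[1]: r+=[proj(S,tf(v,C))-uvS, proj(S,tf(v,K))-cS]
        return np.concatenate(r).ravel()
    r=least_squares(f,np.r_[0.5,-.2,0,[.082]*8]);print(nm,r.x.round(4),np.abs(r.fun).max().round(2)); v=r.x
    print(r.fun.reshape(-1,2).round(1).tolist())
for x,y in caps: print((x,y),tf(v,[x/1e3,y/1e3,0])[0].round(4))
print('post',tf(v,[.078,0,0])[0].round(4))
# tray top rim outer corners z=.02
ut=np.array([[92,42],[331,46],[308,540],[60,531]])/4.5+[110,135]
W=np.array([ray(T,u,.02) for u in ut]);print(W.round(3).tolist())
Ct=np.array([[146,71,20],[146,-71,20],[-146,-71,20],[-146,71,20]])/1e3
r=least_squares(lambda v:(proj(T,tf(v,Ct))-ut).ravel(),[.5,.2,0]);print('tray',r.x.round(4),r.fun.round(1))
for n,uv in (('glue',(163,112)),('tin',(231,105)),('grn',(305,284)),('yel',(373,195))): print(n,ray(T,uv,0).round(3))
E
```

```text
top [ 0.4816 -0.1698 -0.0788  0.082   0.082   0.082   0.082   0.082   0.082
  0.082   0.082 ] 0.95
[[-1.0, -0.8], [0.1, -0.6], [-0.0, 0.7], [-0.7, 0.2], [-0.1, 0.0], [0.1, -0.0], [0.2, -0.0], [-0.1, 0.1], [0.8, -0.0], [0.6, 0.1], [-0.0, -0.0], [-0.1, 0.1]]
scene [ 0.4889 -0.1732 -0.0764  0.082   0.082   0.082   0.082   0.082   0.082
  0.082   0.082 ] 1.6
[[1.2, 0.2], [0.0, 1.6], [-0.9, -0.7], [0.3, -1.1], [0.0, -0.3], [-0.2, -0.6], [0.1, -0.8], [0.1, 0.2], [-0.4, -0.2], [-0.4, 0.1], [0.0, 0.1], [0.0, 0.4]]
both [ 0.4835 -0.1704 -0.0777  0.0747  0.0736  0.0726  0.0762  0.0735  0.0751
  0.0753  0.0767] 2.52
[[-0.8, -1.4], [0.2, -1.3], [0.2, -0.0], [-0.5, -0.4], [0.1, -0.4], [0.2, -0.5], [0.1, -0.3], [-0.1, -0.4], [0.5, -0.4], [0.4, -0.5], [-0.5, -0.5], [-0.4, -0.5], [0.4, -1.6], [-0.7, -0.6], [-1.2, -2.5], [-0.2, -2.5], [-0.6, 0.1], [-0.6, 0.1], [-0.3, 0.1], [-0.3, 0.1], [-0.7, 0.3], [-0.6, 0.2], [-0.1, -0.1], [-0.1, -0.1]]
(16, 96) [ 0.5069 -0.0759  0.    ]
(-16, 96) [ 0.475  -0.0734  0.    ]
(16, 32) [ 0.5019 -0.1397  0.    ]
(-16, 32) [ 0.47   -0.1372  0.    ]
(16, -32) [ 0.4969 -0.2035  0.    ]
(-16, -32) [ 0.465 -0.201  0.   ]
(16, -96) [ 0.492  -0.2673  0.    ]
(-16, -96) [ 0.4601 -0.2648  0.    ]
post [ 0.5612 -0.1764  0.    ]
[[0.656, 0.263, 0.02], [0.652, 0.121, 0.02], [0.361, 0.133, 0.02], [0.369, 0.276, 0.02]]
tray [ 0.5095  0.1984 -0.0417] [ 0.  -0.8  0.  -0.2 -0.1  0.2  0.   0.8]
glue [0.751 0.182 0.   ]
tin [ 0.769 -0.006  0.   ]
grn [ 0.279 -0.196  0.   ]
yel [ 0.512 -0.389  0.   ]
```

Call:
drive_tool --series '[[[170,-110,50],[0,0,7],0],[[170,-110,50],[0,0,13.9],0],[[170,-110,50],[0,0,13.9],0],[[170,-110,50],[0,0,13.9],0.5],[[170,-110,50],[0,0,13.9],1]]' --grip_force 40

```text
time_s: 0.57
tcp_pos: [0.3676, 0.482, 0.2815]
tcp_rot: [[0.077, 0.997, -0.0], [0.997, -0.077, -0.0], [-0.0, -0.0, -1.0]]
ft_force: [1.2, 1.0, -0.3]
gripper_width: 0.0641
```

Call:
drive_tool --series '[[[150,-130,0],[0,0,0],1],[[150,-130,0],[0,0,0],1],[[150,-130,0],[0,0,0],1],[[150,-130,0],[0,0,0],1],[[150,-130,0],[0,0,0],1]]'

```text
time_s: 0.98
tcp_pos: [0.5191, 0.3498, 0.2809]
tcp_rot: [[0.08, 0.997, 0.001], [0.997, -0.08, -0.002], [-0.002, 0.001, -1.0]]
ft_force: [1.3, 0.4, -0.8]
gripper_width: 0.0005
```

Call:
drive_tool --series '[[[0,-190,0],[0,0,0],1],[[0,-190,0],[0,0,0],1],[[0,-190,0],[0,0,0],1],[[0,-190,0],[0,0,0],1],[[0,-190,0],[0,0,0],1]]'

```text
time_s: 1.4
tcp_pos: [0.5163, 0.1577, 0.281]
tcp_rot: [[0.082, 0.997, -0.0], [0.997, -0.082, -0.003], [-0.003, -0.0, -1.0]]
ft_force: [1.0, -0.5, -0.3]
gripper_width: -0.0
```

Call:
drive_tool --series '[[[-10,-190,0],[0,0,0],1],[[-10,-190,0],[0,0,0],1],[[-10,-190,0],[0,0,0],1],[[-10,-190,0],[0,0,0],1],[[-10,-190,0],[0,0,0],1]]'

```text
time_s: 1.82
tcp_pos: [0.5053, -0.032, 0.2811]
tcp_rot: [[0.082, 0.997, -0.001], [0.997, -0.082, -0.002], [-0.002, -0.0, -1.0]]
ft_force: [-0.0, -0.2, -0.4]
gripper_width: 0.0
```

Call:
drive_tool --series '[[[-45,-140,0],[0,0,0],1],[[-45,-140,0],[0,0,0],1],[[-45,-140,0],[0,0,0],1],[[-45,-140,0],[0,0,0],1],[[-45,-140,0],[0,0,0],1]]'

```text
time_s: 2.23
tcp_pos: [0.4588, -0.1726, 0.2811]
tcp_rot: [[0.086, 0.996, -0.001], [0.996, -0.086, -0.003], [-0.003, -0.001, -1.0]]
ft_force: [0.3, -0.8, -0.6]
gripper_width: 0.0
```

```bash
cat >> h.py <<'E'
def wp(p,s):
    """world->cam calib for wrist picture"""
    M=np.eye(4);M[:3,:3]=s['tcp_rot'];M[:3,3]=s['tcp_pos']
    W=np.linalg.inv(M@p['T_tool_cam']); p=dict(p);p['R']=W[:3,:3];p['t']=W[:3,3];return p
def shot(n,tag):
    from rig import bot
    s=bot.get_state();p=bot.snapshot(n)
    if n=='wrist':p=wp(p,s)
    pickle.dump(p,open(f'pics/{tag}.pkl','wb'));cv2.imwrite(f'pics/{tag}.png',p['color'][...,::-1])
    print(s['time_s'],np.round(s['tcp_pos'],4),np.round(s['ft_force'],1),round(s['gripper_width'],4))
    return p
def crop(tag,x0,y0,x1,y1,k):
    im=cv2.imread(f'pics/{tag}.png')[y0:y1,x0:x1]
    cv2.imwrite(f'pics/{tag}_c.png',cv2.resize(im,None,fx=k,fy=k,interpolation=cv2.INTER_CUBIC))
E
python3 -c "
from h import *
p=shot('wrist','w1');im=cv2.imread('pics/w1.png');cv2.imwrite('pics/w1x.png',cv2.resize(im,(800,600),interpolation=cv2.INTER_CUBIC))"
```

```text
2.2333 [ 0.4588 -0.1726  0.2811] [ 0.3 -0.8 -0.6] 0.0
```

View pics/w1x.png

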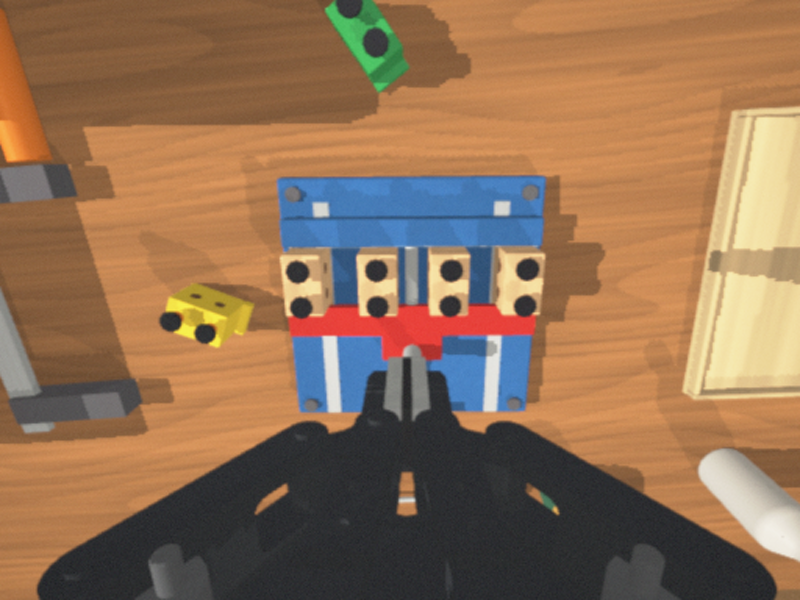

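```bash
python3 -c "
from h import *
crop('w1',170,100,360,275,4)"
```

```text
(no output)
```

View pics/w1_c.png

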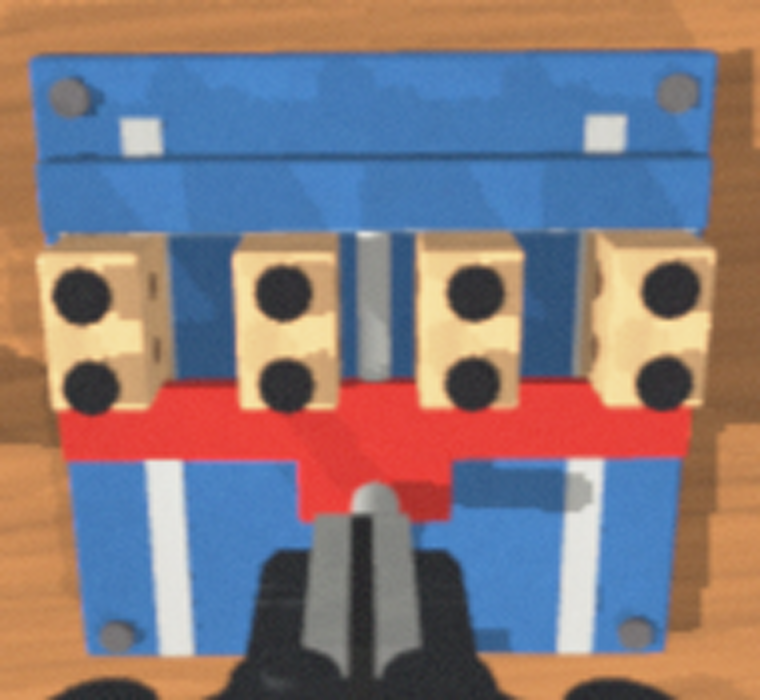

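Run:
```python
from h import *
W=pickle.load(open('pics/w1.pkl','rb'));T=pickle.load(open('pics/top0.pkl','rb'))[0];S=pickle.load(open('pics/scene0.pkl','rb'))[0]
caps=[(x,y) for y in (96,32,-32,-96) for x in (16,-16)]
cW=np.array([[664,382],[670,290],[472,384],[475,293],[287,386],[283,292],[91,387],[82,296]])/4+[170,100]
C=np.array([[160,125,20],[160,-125,20],[-90,-125,20],[-90,125,20]])/1e3
uW=np.array([[667,654],[90,654],[33,58],[715,52]])/4+[170,100]
def f(v):
    return np.concatenate([proj(W,tf(v,C))-uW,proj(W,tf(v,np.c_[np.array(caps)/1e3,v[3:]]))-cW]).ravel()
r=least_squares(f,np.r_[.48,-.17,-.08,[.082]*8]);print(r.x.round(4));print(r.fun.reshape(-1,2).round(1).tolist())
v=r.x
for x,y in caps: print((x,y),tf(v,[x/1e3,y/1e3,0])[0].round(4), ray(W,cW[caps.index((x,y))],.082).round(4))
print('post',tf(v,[.078,0,0])[0].round(4))
# tip projected
print((proj(W,[[.4588,-.1726,.2811]])-[170,100])*4)
```

```text
[ 0.4838 -0.1696 -0.0771  0.0788  0.0781  0.0783  0.0796  0.0784  0.0758
  0.0803  0.082 ]
[[0.4, 0.2], [-0.7, 1.1], [-1.3, -0.6], [2.1, -0.6], [-0.3, 0.2], [-0.0, 0.0], [0.2, -0.1], [0.1, -0.0], [-0.9, -0.2], [-0.5, -0.1], [0.5, 0.4], [0.4, 0.4]]
(16, 96) [ 0.5071 -0.0751  0.    ] [ 0.5056 -0.0756  0.082 ]
(-16, 96) [ 0.4752 -0.0726  0.    ] [ 0.4741 -0.0736  0.082 ]
(16, 32) [ 0.5022 -0.1389  0.    ] [ 0.5009 -0.1395  0.082 ]
(-16, 32) [ 0.4703 -0.1364  0.    ] [ 0.4697 -0.1368  0.082 ]
(16, -32) [ 0.4973 -0.2027  0.    ] [ 0.4964 -0.2012  0.082 ]
(-16, -32) [ 0.4654 -0.2002  0.    ] [ 0.4641 -0.199   0.082 ]
(16, -96) [ 0.4923 -0.2665  0.    ] [ 0.4912 -0.2666  0.082 ]
(-16, -96) [ 0.4604 -0.264   0.    ] [ 0.4599 -0.2645  0.082 ]
post [ 0.5615 -0.1756  0.    ]
[[361.97103568 573.73627018]]
```

Call:
drive_tool --series '[[[6,-28,-40],[0,0,0],1],[[6,-28,-80],[0,0,0],1],[[6,-28,-120],[0,0,0],1],[[6,-28,-160],[0,0,0],1],[[6,-28,-181],[0,0,0],1]]'

```text
time_s: 2.7
tcp_pos: [0.4659, -0.1921, 0.0963]
tcp_rot: [[0.075, 0.997, -0.004], [0.997, -0.075, 0.003], [0.002, -0.004, -1.0]]
ft_force: [-0.7, -0.4, 0.3]
gripper_width: -0.0001
```

Call:
drive_tool --series '[[[0,0,-10],[0,0,0],1],[[0,0,-16],[0,0,0],1],[[0,0,-20],[0,0,0],1],[[0,0,-24],[0,0,0],1]]'

```text
time_s: 3.03
tcp_pos: [0.4673, -0.1931, 0.0766]
tcp_rot: [[0.076, 0.997, -0.001], [0.997, -0.076, 0.001], [0.001, -0.001, -1.0]]
ft_force: [-3.3, 3.2, 8.0]
gripper_width: 0.0001
```

Call:
drive_tool --series '[[[0,0,-2],[0,0,0],1],[[0,0,-2],[0,0,0],1]]'

```text
time_s: 3.2
tcp_pos: [0.4678, -0.1935, 0.0749]
tcp_rot: [[0.076, 0.997, 0.001], [0.997, -0.076, 0.0], [0.001, 0.001, -1.0]]
ft_force: [0.4, -0.6, -0.2]
gripper_width: -0.0001
```

Call:
drive_tool --series '[[[0,0,12],[0,0,0],1],[[-3,-7,12],[0,0,0],1],[[-3,-7,12],[0,0,0],1],[[-3,-7,12],[0,0,0],1],[[-3,-7,12],[0,0,0],1]]'

```text
time_s: 3.62
tcp_pos: [0.4643, -0.2017, 0.0862]
tcp_rot: [[0.078, 0.997, 0.0], [0.997, -0.078, -0.0], [-0.0, 0.0, -1.0]]
ft_force: [-1.2, 1.0, -0.4]
gripper_width: 0.0
```

Call:
drive_tool --series '[[[0,0,-6],[0,0,0],1],[[0,0,-10],[0,0,0],1],[[0,0,-13],[0,0,0],1],[[0,0,-15],[0,0,0],1],[[0,0,-15],[0,0,0],1]]'

```text
time_s: 4.03
tcp_pos: [0.4643, -0.2015, 0.0737]
tcp_rot: [[0.077, 0.997, 0.001], [0.997, -0.077, -0.001], [-0.001, 0.001, -1.0]]
ft_force: [-9.2, 3.6, 38.7]
gripper_width: 0.0004
```

```bash
python3 -c "
from h import *
p=shot('wrist','w2');im=cv2.imread('pics/w2.png');cv2.imwrite('pics/w2x.png',cv2.resize(im,(800,600),interpolation=cv2.INTER_CUBIC))
p=shot('scene','s2');crop('s2',140,180,295,300,5)"
```

```text
4.0333 [ 0.4643 -0.2015  0.0737] [-9.2  3.6 38.7] 0.0004
4.0833 [ 0.4642 -0.2015  0.0737] [-10.    4.1  37.6] -0.0001
```

View pics/w2x.png

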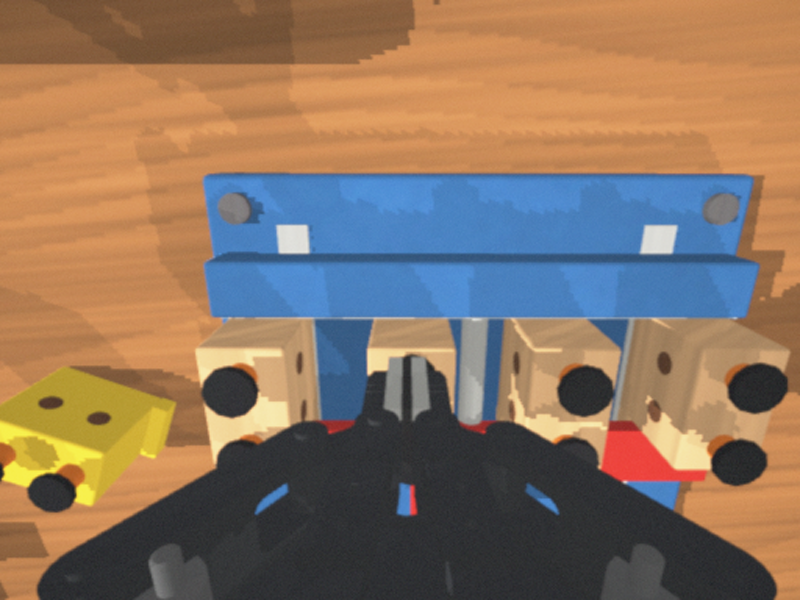

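View pics/s2_c.png

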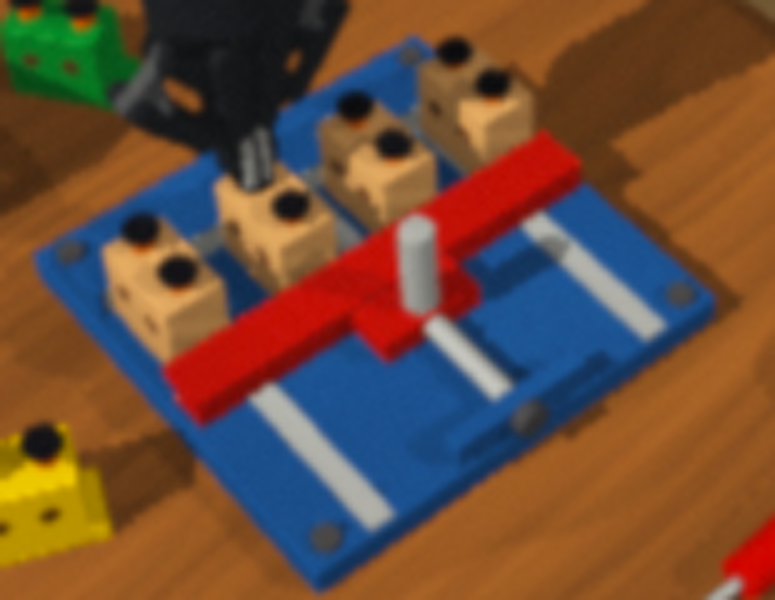

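Call:
drive_tool --series '[[[0,0,25],[0,0,0],1],[[32,-2.5,25],[0,0,0],1],[[32,-2.5,25],[0,0,0],1],[[32,-2.5,25],[0,0,0],1],[[32,-2.5,25],[0,0,0],1]]'

```text
time_s: 4.55
tcp_pos: [0.4956, -0.2037, 0.0953]
tcp_rot: [[0.077, 0.997, -0.002], [0.997, -0.077, 0.001], [0.0, -0.002, -1.0]]
ft_force: [-0.1, -0.2, 0.4]
gripper_width: 0.0002
```

Call:
drive_tool --series '[[[0,0,-10],[0,0,0],1],[[0,0,-17],[0,0,0],1],[[0,0,-21],[0,0,0],1],[[0,0,-24],[0,0,0],1],[[0,0,-24],[0,0,0],1]]'

```text
time_s: 4.97
tcp_pos: [0.4958, -0.2042, 0.0738]
tcp_rot: [[0.078, 0.997, 0.0], [0.997, -0.078, -0.0], [-0.0, 0.0, -1.0]]
ft_force: [-6.0, 3.2, 28.2]
gripper_width: 0.0001
```

Call:
drive_tool --series '[[[0,0,24],[0,0,0],1],[[-5,-64,24],[0,0,0],1],[[-5,-64,24],[0,0,0],1],[[-5,-64,24],[0,0,0],1],[[-5,-64,24],[0,0,0],1]]'

```text
time_s: 5.38
tcp_pos: [0.49, -0.2694, 0.0952]
tcp_rot: [[0.081, 0.997, -0.002], [0.997, -0.081, 0.0], [0.0, -0.002, -1.0]]
ft_force: [-0.2, -0.0, -1.3]
gripper_width: 0.0003
```

Call:
drive_tool --series '[[[0,0,-10],[0,0,0],1],[[0,0,-17],[0,0,0],1],[[0,0,-21],[0,0,0],1],[[0,0,-24],[0,0,0],1],[[0,0,-24],[0,0,0],1]]'

```text
time_s: 5.8
tcp_pos: [0.4915, -0.2671, 0.0738]
tcp_rot: [[0.076, 0.997, 0.001], [0.997, -0.076, -0.0], [-0.0, 0.001, -1.0]]
ft_force: [-6.3, 2.5, 26.0]
gripper_width: 0.0002
```

Call:
drive_tool --series '[[[0,0,24],[0,0,0],1],[[-32,2.5,24],[0,0,0],1],[[-32,2.5,24],[0,0,0],1],[[-32,2.5,24],[0,0,0],1],[[-32,2.5,24],[0,0,0],1]]'

```text
time_s: 6.22
tcp_pos: [0.4596, -0.2646, 0.0956]
tcp_rot: [[0.076, 0.997, -0.0], [0.997, -0.076, 0.001], [0.001, -0.0, -1.0]]
ft_force: [-0.0, -0.3, -0.7]
gripper_width: -0.0002
```

Call:
drive_tool --series '[[[0,0,-10],[0,0,0],1],[[0,0,-17],[0,0,0],1],[[0,0,-21],[0,0,0],1],[[0,0,-24],[0,0,0],1],[[0,0,-24],[0,0,0],1]]'

```text
time_s: 6.63
tcp_pos: [0.4608, -0.2654, 0.0738]
tcp_rot: [[0.076, 0.997, 0.002], [0.997, -0.076, -0.001], [-0.001, 0.002, -1.0]]
ft_force: [-3.9, 4.1, 29.2]
gripper_width: -0.0
```

```bash
python3 -c "
from h import *
p=shot('wrist','w3')
p=shot('scene','s3');crop('s3',140,180,295,300,5)"
```

```text
6.6333 [ 0.4608 -0.2654  0.0738] [-3.9  4.1 29.2] -0.0
6.6833 [ 0.4608 -0.2654  0.0738] [-3.9  3.2 28.6] 0.0001
```

View pics/w3.png

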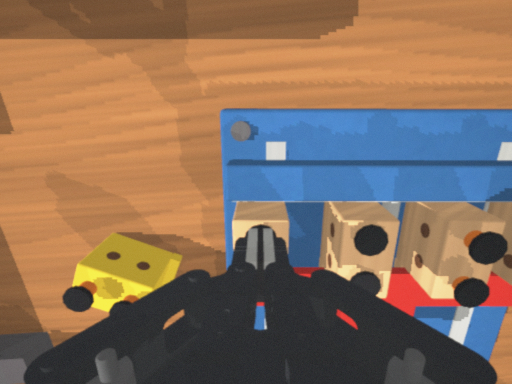

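View pics/s3_c.png

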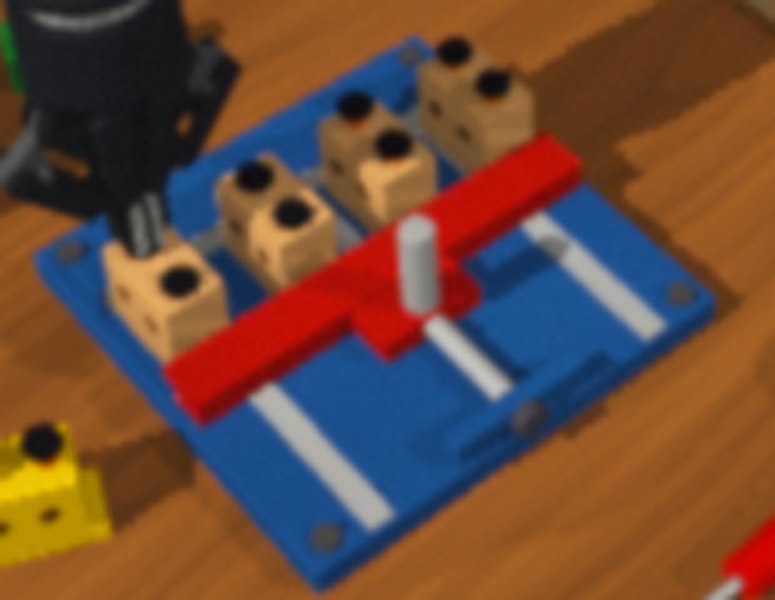

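Each press so far bottoms out at z≈0.0738, which matches the 74 mm expected for a seated cap. I'll carry on with the other four.

Call:
drive_tool --series '[[[0,0,24],[0,0,0],1],[[10,127.5,24],[0,0,0],1],[[10,127.5,24],[0,0,0],1],[[10,127.5,24],[0,0,0],1],[[10,127.5,24],[0,0,0],1]]'

```text
time_s: 7.15
tcp_pos: [0.47, -0.1289, 0.0952]
tcp_rot: [[0.067, 0.998, -0.001], [0.998, -0.067, 0.005], [0.005, -0.002, -1.0]]
ft_force: [-0.0, 0.5, 0.1]
gripper_width: 0.0
```

Call:
drive_tool --series '[[[0,0,0],[0,0,0],1],[[0,0,0],[0,0,0],1]]'

```text
time_s: 7.32
tcp_pos: [0.4693, -0.138, 0.0954]
tcp_rot: [[0.076, 0.997, -0.001], [0.997, -0.076, -0.0], [-0.0, -0.001, -1.0]]
ft_force: [0.1, -1.3, -0.2]
gripper_width: 0.0003
```

Call:
drive_tool --series '[[[0,0,-10],[0,0,0],1],[[0,0,-17],[0,0,0],1],[[0,0,-21],[0,0,0],1],[[0,0,-24],[0,0,0],1],[[0,0,-24],[0,0,0],1]]'

```text
time_s: 7.73
tcp_pos: [0.4697, -0.14, 0.0738]
tcp_rot: [[0.08, 0.997, 0.002], [0.997, -0.08, -0.001], [-0.001, 0.002, -1.0]]
ft_force: [-4.8, -0.0, 25.9]
gripper_width: 0.0002
```

Call:
drive_tool --series '[[[0,0,24],[0,0,0],1],[[32,-2.5,24],[0,0,0],1],[[32,-2.5,24],[0,0,0],1],[[32,-2.5,24],[0,0,0],1],[[32,-2.5,24],[0,0,0],1]]'

```text
time_s: 8.15
tcp_pos: [0.5003, -0.1415, 0.0953]
tcp_rot: [[0.079, 0.997, -0.002], [0.997, -0.079, 0.0], [-0.0, -0.002, -1.0]]
ft_force: [-0.3, 0.6, 0.3]
gripper_width: -0.0003
```

Call:
drive_tool --series '[[[0,0,-10],[0,0,0],1],[[0,0,-17],[0,0,0],1],[[0,0,-21],[0,0,0],1],[[0,0,-24],[0,0,0],1],[[0,0,-24],[0,0,0],1]]'

```text
time_s: 8.57
tcp_pos: [0.5006, -0.1411, 0.0738]
tcp_rot: [[0.078, 0.997, -0.0], [0.997, -0.078, -0.001], [-0.001, 0.0, -1.0]]
ft_force: [-7.5, 0.9, 27.7]
gripper_width: 0.0
```

Call:
drive_tool --series '[[[0,0,24],[0,0,0],1],[[5,64,24],[0,0,0],1],[[5,64,24],[0,0,0],1],[[5,64,24],[0,0,0],1],[[5,64,24],[0,0,0],1]]'

```text
time_s: 8.98
tcp_pos: [0.5057, -0.0751, 0.0955]
tcp_rot: [[0.074, 0.997, -0.001], [0.997, -0.074, 0.0], [0.0, -0.001, -1.0]]
ft_force: [-0.7, -0.5, -0.7]
gripper_width: -0.0
```

Call:
drive_tool --series '[[[0,0,-10],[0,0,0],1],[[0,0,-17],[0,0,0],1],[[0,0,-21],[0,0,0],1],[[0,0,-24],[0,0,0],1],[[0,0,-24],[0,0,0],1]]'

```text
time_s: 9.4
tcp_pos: [0.5062, -0.0777, 0.0738]
tcp_rot: [[0.079, 0.997, 0.001], [0.997, -0.079, -0.001], [-0.001, 0.001, -1.0]]
ft_force: [-6.1, 1.0, 25.6]
gripper_width: -0.0004
```

Call:
drive_tool --series '[[[0,0,24],[0,0,0],1],[[-32,2.5,24],[0,0,0],1],[[-32,2.5,24],[0,0,0],1],[[-32,2.5,24],[0,0,0],1],[[-32,2.5,24],[0,0,0],1]]'

```text
time_s: 9.82
tcp_pos: [0.4744, -0.0748, 0.0959]
tcp_rot: [[0.078, 0.997, -0.0], [0.997, -0.078, -0.0], [-0.0, -0.0, -1.0]]
ft_force: [0.7, 0.1, -0.1]
gripper_width: -0.0002
```

Call:
drive_tool --series '[[[0,0,-10],[0,0,0],1],[[0,0,-17],[0,0,0],1],[[0,0,-21],[0,0,0],1],[[0,0,-24],[0,0,0],1],[[0,0,-24],[0,0,0],1]]'

```text
time_s: 10.23
tcp_pos: [0.4754, -0.0746, 0.0738]
tcp_rot: [[0.078, 0.997, 0.002], [0.997, -0.078, -0.001], [-0.0, 0.002, -1.0]]
ft_force: [-3.9, -0.4, 26.8]
gripper_width: 0.0003
```

Call:
drive_tool --series '[[[0,0,40],[0,0,0],1],[[10,-97,80],[0,0,0],1],[[10,-97,130],[0,0,0],1],[[10,-97,130],[0,0,0],1],[[10,-97,130],[0,0,0],1]]'

```text
time_s: 10.65
tcp_pos: [0.4861, -0.1767, 0.2063]
tcp_rot: [[0.082, 0.997, 0.006], [0.997, -0.082, -0.004], [-0.004, 0.006, -1.0]]
ft_force: [0.3, -0.7, 0.3]
gripper_width: -0.0004
```

Call:
drive_tool --series '[[[0,0,0],[0,0,0],0.6],[[0,0,0],[0,0,0],0.6],[[0,0,0],[0,0,0],0.6]]'

```text
time_s: 10.9
tcp_pos: [0.4837, -0.1698, 0.2007]
tcp_rot: [[0.076, 0.997, -0.003], [0.997, -0.076, 0.001], [0.001, -0.003, -1.0]]
ft_force: [-0.2, 0.3, 0.3]
gripper_width: 0.0339
```

```bash
python3 -c "
from h import *
p=shot('wrist','w4');crop('w4',100,60,420,300,2.5)
p=shot('scene','s4');crop('s4',140,180,295,300,5)"
```

```text
10.9 [ 0.4837 -0.1698  0.2007] [-0.2  0.3  0.3] 0.0339
10.95 [ 0.4836 -0.1696  0.2005] [-0.2 -0.1  0.3] 0.0345
```

View pics/w4_c.png

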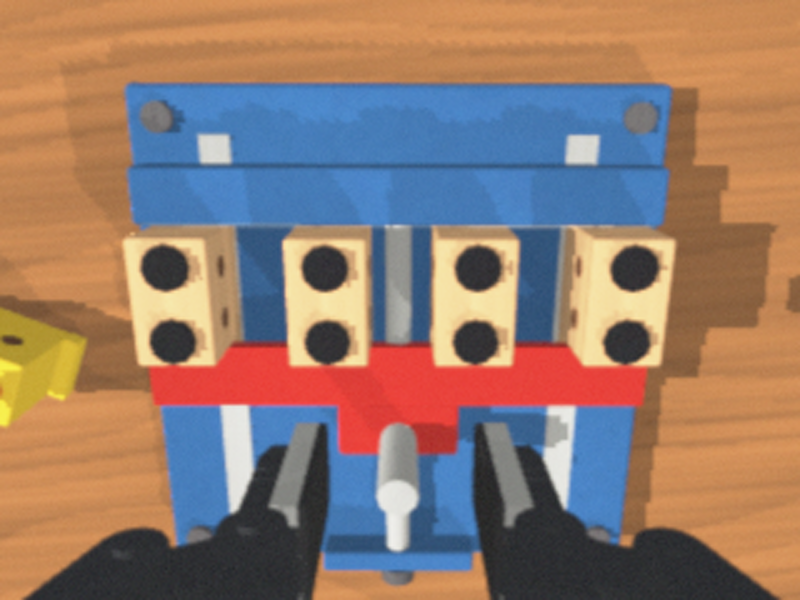

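View pics/s4_c.png

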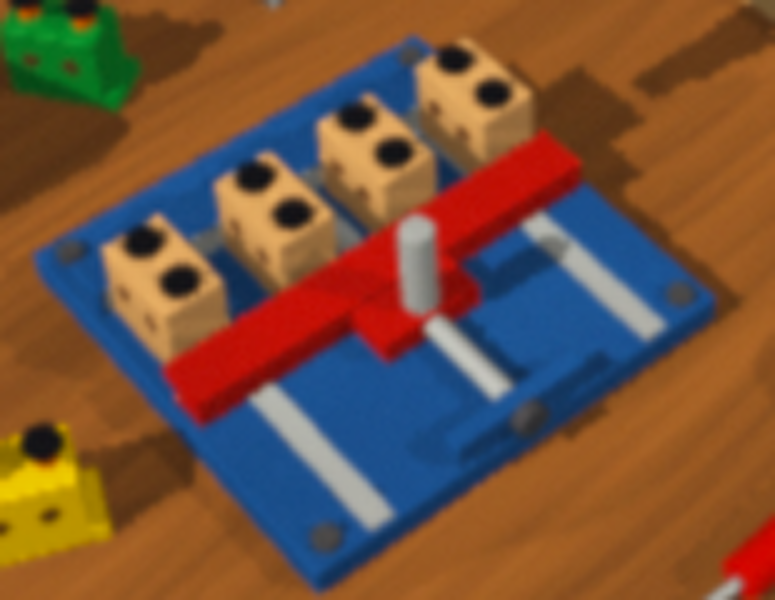

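All eight caps now sit flush on the wood in both views. Next is the jaw post, at crop (398,488), midway between the fingers.

Call:
drive_tool --series '[[[40,-3,0],[0,0,0],0.55],[[78,-6,-20],[0,0,0],0.55],[[78,-6,-60],[0,0,0],0.55],[[78,-6,-60],[0,0,0],0.55],[[78,-6,-60],[0,0,0],0.55]]'

```text
time_s: 11.42
tcp_pos: [0.5604, -0.1755, 0.1395]
tcp_rot: [[0.075, 0.997, -0.007], [0.997, -0.075, 0.002], [0.002, -0.007, -1.0]]
ft_force: [-0.4, -1.8, 1.0]
gripper_width: 0.0386
```

Call:
drive_tool --series '[[[0,0,-40],[0,0,0],0.55],[[0,0,-75],[0,0,0],0.55],[[0,0,-83],[0,0,0],0.55],[[0,0,-83],[0,0,0],0.55],[[0,0,-83],[0,0,0],0.55]]'

```text
time_s: 11.83
tcp_pos: [0.5629, -0.1772, 0.0611]
tcp_rot: [[0.077, 0.997, 0.001], [0.997, -0.077, -0.0], [-0.0, 0.001, -1.0]]
ft_force: [0.8, 0.2, 0.6]
gripper_width: 0.0386
```

```bash
python3 -c "
from h import *
p=shot('wrist','w5')"
```

```text
11.8333 [ 0.5629 -0.1772  0.0611] [0.8 0.2 0.6] 0.0386
```

View pics/w5.png

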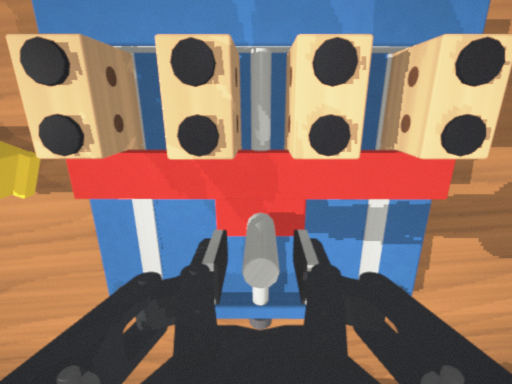

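The post is centred between the fingers, so I'll close and pull.

Call:
drive_tool --series '[[[0,0,-3],[0,0,0],0.9],[[0,0,-3],[0,0,0],0.9],[[0,0,-3],[0,0,0],0.9],[[0,0,-3],[0,0,0],0.9],[[0,0,-3],[0,0,0],0.9]]' --grip_force 50

```text
time_s: 12.3
tcp_pos: [0.5634, -0.1772, 0.0581]
tcp_rot: [[0.077, 0.997, 0.003], [0.997, -0.077, -0.001], [-0.0, 0.003, -1.0]]
ft_force: [-0.1, 1.6, 6.3]
gripper_width: 0.0169
```

Call:
drive_tool --series '[[[12,-1,0],[0,0,0],0.9],[[24,-2,0],[0,0,0],0.9],[[36,-3,0],[0,0,0],0.9],[[45,-3.5,0],[0,0,0],0.9],[[45,-3.5,0],[0,0,0],0.9]]'

```text
time_s: 12.72
tcp_pos: [0.6083, -0.1806, 0.0581]
tcp_rot: [[0.077, 0.997, 0.001], [0.997, -0.077, -0.0], [-0.0, 0.001, -1.0]]
ft_force: [-2.1, 0.8, 7.0]
gripper_width: 0.0171
```

Call:
drive_tool --series '[[[0,0,0],[0,0,0],0.9],[[0,0,0],[0,0,0],0.9]]'

```text
time_s: 12.88
tcp_pos: [0.6083, -0.1806, 0.0581]
tcp_rot: [[0.077, 0.997, 0.003], [0.997, -0.077, -0.0], [-0.0, 0.003, -1.0]]
ft_force: [-0.1, 1.3, 6.9]
gripper_width: 0.0167
```

```bash
python3 -c "
from h import *
p=shot('wrist','w6')"
```

```text
12.8833 [ 0.6083 -0.1806  0.0581] [-0.1  1.3  6.9] 0.0167
```

View pics/w6.png

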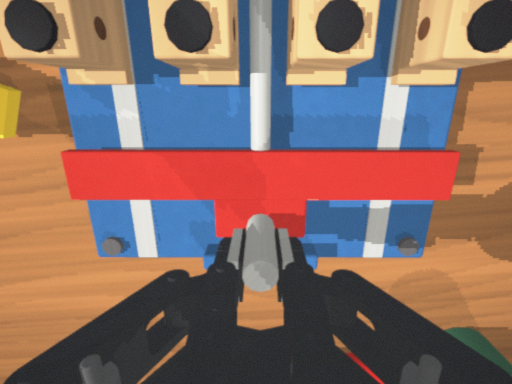

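Call:
drive_tool --series '[[[0,0,0],[0,0,0],0.45],[[0,0,0],[0,0,0],0.45],[[0,0,40],[0,0,0],0.45],[[0,0,80],[0,0,0],0.45],[[0,0,120],[0,0,0],0.45]]'

```text
time_s: 13.35
tcp_pos: [0.6067, -0.1805, 0.1773]
tcp_rot: [[0.077, 0.997, -0.002], [0.997, -0.077, 0.0], [0.0, -0.002, -1.0]]
ft_force: [1.9, -0.0, 0.9]
gripper_width: 0.0471
```

Call:
drive_tool --series '[[[-60,50,22],[0,0,0],0.45],[[-117,106,22],[0,0,0],0.45],[[-117,106,22],[0,0,0],0.45],[[-117,106,22],[0,0,0],0.45],[[-117,106,22],[0,0,0],0.45]]'

```text
time_s: 13.77
tcp_pos: [0.4855, -0.0697, 0.1992]
tcp_rot: [[0.072, 0.997, -0.002], [0.997, -0.072, 0.002], [0.002, -0.003, -1.0]]
ft_force: [-0.3, -0.0, 0.1]
gripper_width: 0.0466
```

Call:
drive_tool --series '[[[0,0,0],[0,0,0],0.45],[[0,0,0],[0,0,0],0.45],[[0,0,0],[0,0,0],0.45]]'

```text
time_s: 14.02
tcp_pos: [0.4912, -0.0756, 0.1983]
tcp_rot: [[0.078, 0.997, 0.001], [0.997, -0.078, -0.001], [-0.0, 0.001, -1.0]]
ft_force: [0.1, -0.4, -0.3]
gripper_width: 0.0469
```

```bash
python3 -c "
from h import *
p=shot('wrist','w7');p=shot('top','t7');crop('t7',110,130,200,265,4.4)"
```

```text
14.0167 [ 0.4912 -0.0756  0.1983] [ 0.1 -0.4 -0.3] 0.0469
14.0667 [ 0.4911 -0.0756  0.198 ] [ 0.1  0.1 -1.4] 0.0474
```

View pics/w7.png

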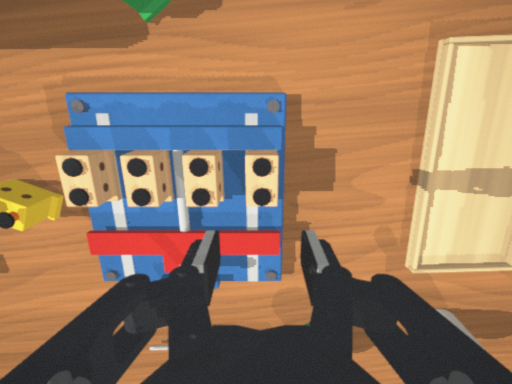

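View pics/t7.png

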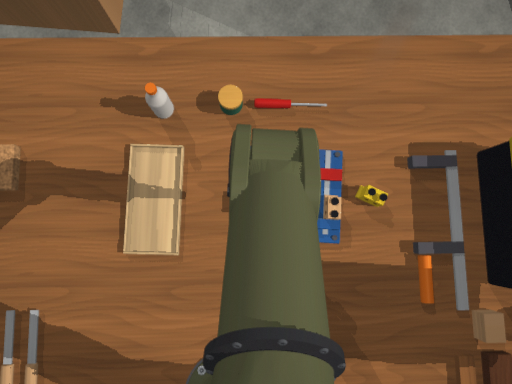

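View pics/t7_c.png

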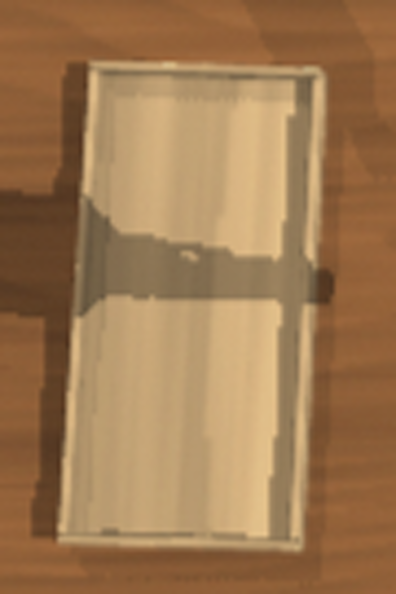

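Call:
drive_tool --series '[[[0,1,-40],[0,0,0],0.45],[[0,1,-80],[0,0,0],0.45],[[0,1,-120],[0,0,0],0.45],[[0,1,-150],[0,0,0],0.45],[[0,1,-158],[0,0,0],0.45]]'

```text
time_s: 14.53
tcp_pos: [0.488, -0.0739, 0.0358]
tcp_rot: [[0.078, 0.997, -0.007], [0.997, -0.078, 0.001], [0.0, -0.007, -1.0]]
ft_force: [-0.7, 0.4, -0.0]
gripper_width: 0.0465
```

Call:
drive_tool --series '[[[0,0,0],[0,0,0],0.45],[[0,0,0],[0,0,0],0.8],[[0,0,0],[0,0,0],0.8],[[0,0,0],[0,0,0],0.8],[[0,0,0],[0,0,0],0.8]]' --grip_force 40

```text
time_s: 14.95
tcp_pos: [0.4912, -0.0738, 0.0416]
tcp_rot: [[0.077, 0.997, 0.003], [0.997, -0.077, -0.0], [-0.0, 0.003, -1.0]]
ft_force: [-0.5, 0.7, -2.1]
gripper_width: 0.0332
```

Call:
drive_tool --series '[[[0,0,20],[0,0,0],0.8],[[0,0,40],[0,0,0],0.8],[[0,0,70],[0,0,0],0.8],[[0,0,90],[0,0,0],0.8],[[0,0,90],[0,0,0],0.8]]'

```text
time_s: 15.37
tcp_pos: [0.4928, -0.0739, 0.1349]
tcp_rot: [[0.077, 0.997, 0.008], [0.997, -0.077, -0.001], [-0.0, 0.008, -1.0]]
ft_force: [-0.6, 0.1, -1.7]
gripper_width: 0.0336
```

```bash
python3 -c "
from h import *
p=shot('wrist','w8');p=shot('scene','s8');p=shot('top','t8')"
```

```text
15.3667 [ 0.4928 -0.0739  0.1349] [-0.6  0.1 -1.7] 0.0336
15.4167 [ 0.4919 -0.0738  0.1329] [-0.5 -0.1 -1.5] 0.0335
15.4667 [ 0.4908 -0.0736  0.1314] [ 0.1  0.1 -1.8] 0.0333
```

View pics/w8.png

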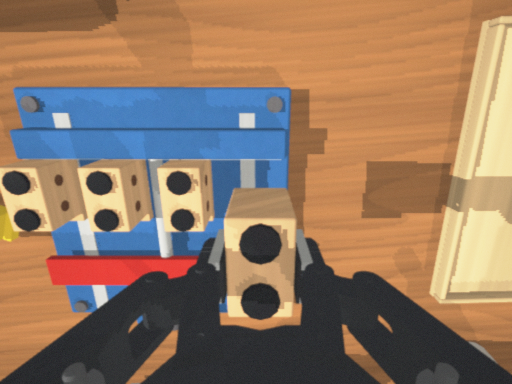

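View pics/s8.png

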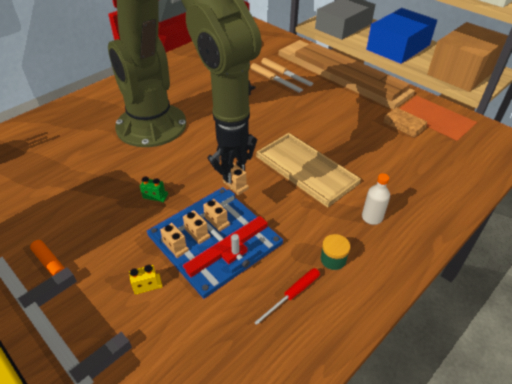

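Call:
drive_tool --series '[[[15,40,0],[0,0,0],0.8],[[30,80,0],[0,0,0],0.8],[[45,120,0],[0,0,0],0.8],[[60,155,0],[0,0,0],0.8],[[60,180,0],[0,0,0],0.8]]'

```text
time_s: 15.93
tcp_pos: [0.5521, 0.1113, 0.1289]
tcp_rot: [[0.074, 0.997, 0.0], [0.997, -0.074, 0.002], [0.002, 0.0, -1.0]]
ft_force: [1.4, 0.4, -2.1]
gripper_width: 0.0336
```

Call:
drive_tool --series '[[[10,40,0],[0,0,0],0.8],[[20,80,0],[0,0,0],0.8],[[25,110,0],[0,0,0],0.8],[[25,122,0],[0,0,0],0.8],[[25,122,0],[0,0,0],0.8]]'

```text
time_s: 16.35
tcp_pos: [0.5736, 0.2333, 0.1282]
tcp_rot: [[0.071, 0.997, -0.003], [0.997, -0.071, 0.002], [0.001, -0.003, -1.0]]
ft_force: [-0.5, 0.2, -2.3]
gripper_width: 0.0334
```

Call:
drive_tool --series '[[[0,0,-20],[0,0,0],0.8],[[0,0,-40],[0,0,0],0.8],[[0,0,-60],[0,0,0],0.8],[[0,0,-60],[0,0,0],0.8],[[0,0,-60],[0,0,0],0.8]]'

```text
time_s: 16.77
tcp_pos: [0.5742, 0.2263, 0.0688]
tcp_rot: [[0.079, 0.997, -0.004], [0.997, -0.079, -0.002], [-0.003, -0.003, -1.0]]
ft_force: [1.0, 0.1, -0.5]
gripper_width: 0.0333
```

```bash
python3 -c "
from h import *
p=shot('wrist','w9');p=shot('scene','s9');crop('s9',240,110,380,220,5.5)"
```

```text
16.7667 [0.5742 0.2263 0.0688] [ 1.   0.1 -0.5] 0.0333
16.8167 [0.5752 0.2271 0.0701] [ 0.1  0.7 -1.6] 0.0333
```

View pics/w9.png

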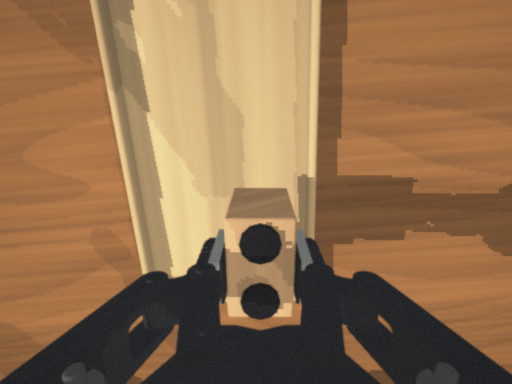

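View pics/s9_c.png

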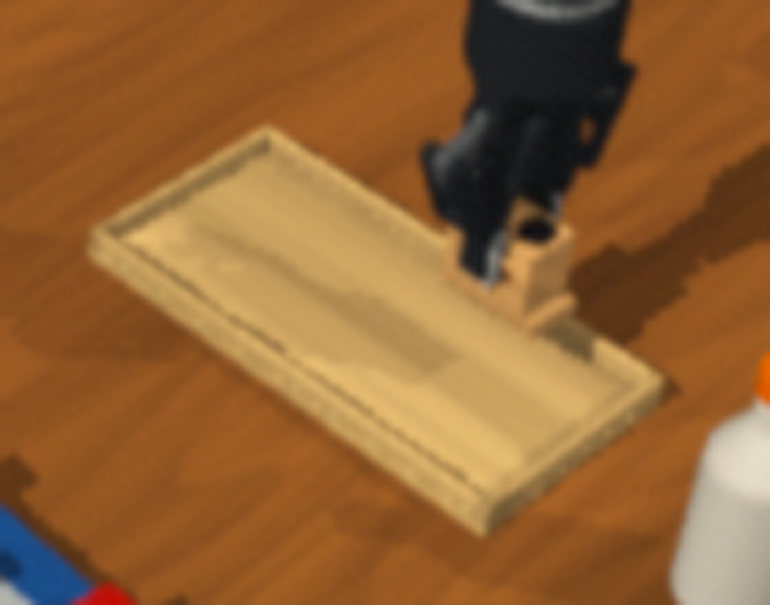

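Call:
drive_tool --series '[[[0,0,-15],[0,0,0],0.8],[[0,0,-28],[0,0,0],0.8],[[0,0,-37],[0,0,0],0.8],[[0,0,-42],[0,0,0],0.8],[[0,0,-42],[0,0,0],0.8]]'

```text
time_s: 17.28
tcp_pos: [0.5752, 0.2282, 0.0279]
tcp_rot: [[0.077, 0.997, -0.0], [0.997, -0.077, -0.0], [-0.0, -0.0, -1.0]]
ft_force: [0.1, -0.3, -2.8]
gripper_width: 0.0331
```

Call:
drive_tool --series '[[[0,0,-1],[0,0,0],0.8],[[0,0,-1],[0,0,0],0.8]]'

```text
time_s: 17.45
tcp_pos: [0.5758, 0.2285, 0.0279]
tcp_rot: [[0.077, 0.997, 0.001], [0.997, -0.077, 0.0], [0.0, 0.001, -1.0]]
ft_force: [-0.0, 0.2, -2.0]
gripper_width: 0.0337
```

Call:
drive_tool --series '[[[0,0,-1],[0,0,0],0.8],[[0,0,-1.5],[0,0,0],0.8],[[0,0,-1.5],[0,0,0],0.8]]'

```text
time_s: 17.7
tcp_pos: [0.576, 0.2286, 0.0273]
tcp_rot: [[0.077, 0.997, 0.002], [0.997, -0.077, 0.001], [0.001, 0.002, -1.0]]
ft_force: [-1.5, -0.8, 6.3]
gripper_width: 0.0332
```

Call:
drive_tool --series '[[[0,0,0],[0,0,0],0.45],[[0,0,0],[0,0,0],0.45],[[0,0,0],[0,0,0],0.45],[[0,0,20],[0,0,0],0.45],[[0,0,60],[0,0,0],0.45]]'

```text
time_s: 18.12
tcp_pos: [0.5724, 0.2273, 0.0819]
tcp_rot: [[0.077, 0.997, -0.008], [0.997, -0.077, -0.003], [-0.004, -0.008, -1.0]]
ft_force: [-0.5, 1.0, -0.5]
gripper_width: 0.0468
```

Call:
drive_tool --series '[[[0,-40,60],[0,0,0],0.45],[[0,-80,80],[0,0,0],0.45],[[0,-120,80],[0,0,0],0.45],[[0,-150,80],[0,0,0],0.45],[[0,-150,80],[0,0,0],0.45]]'

```text
time_s: 18.53
tcp_pos: [0.5761, 0.0705, 0.1675]
tcp_rot: [[0.084, 0.996, 0.003], [0.996, -0.084, -0.004], [-0.004, 0.003, -1.0]]
ft_force: [-0.1, -1.8, -0.5]
gripper_width: 0.0471
```

```bash
python3 -c "
from h import *
p=shot('wrist','w10');p=shot('scene','s10');crop('s10',240,110,380,220,5.5)"
```

```text
18.5333 [0.5761 0.0705 0.1675] [-0.1 -1.8 -0.5] 0.0471
18.5833 [0.576  0.07   0.1671] [ 0.6 -1.1 -0.7] 0.0468
```

View pics/s10_c.png

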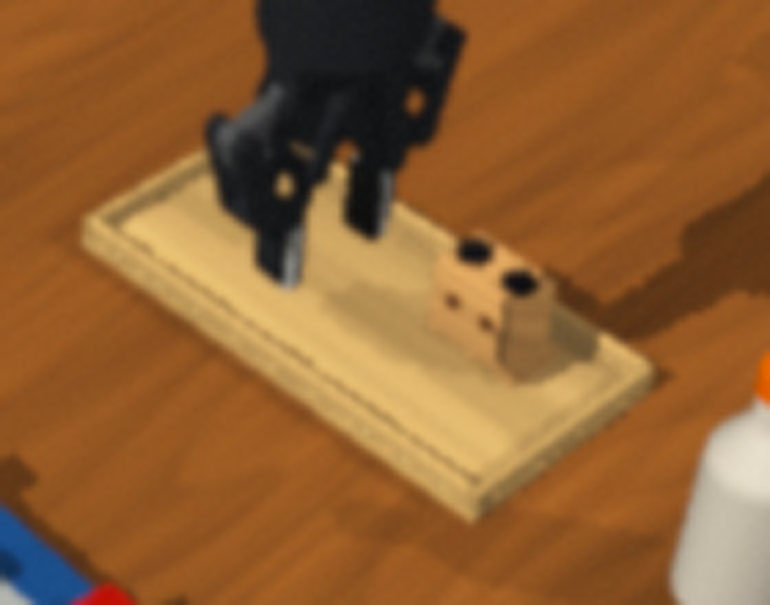

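View pics/w10.png

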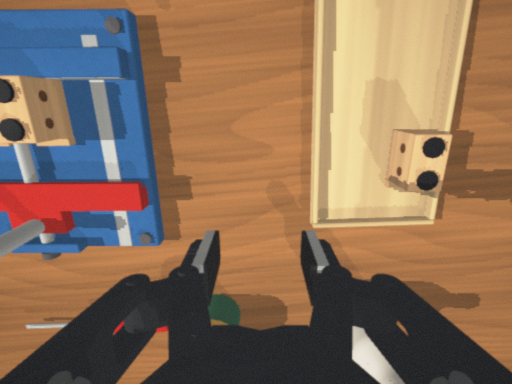

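Call:
drive_tool --series '[[[-15,-40,0],[0,0,0],0.45],[[-30,-80,0],[0,0,0],0.45],[[-45,-120,0],[0,0,0],0.45],[[-65,-155,0],[0,0,0],0.45],[[-80,-190,0],[0,0,0],0.45]]'

```text
time_s: 19.05
tcp_pos: [0.4942, -0.1115, 0.1653]
tcp_rot: [[0.075, 0.997, -0.001], [0.997, -0.075, 0.001], [0.001, -0.001, -1.0]]
ft_force: [0.6, -0.2, 0.1]
gripper_width: 0.0468
```

Call:
drive_tool --series '[[[-10,-27,0],[0,0,0],0.45],[[-10,-27,0],[0,0,0],0.45],[[-10,-27,0],[0,0,0],0.45],[[-10,-27,0],[0,0,0],0.45],[[-10,-27,0],[0,0,0],0.45]]'

```text
time_s: 19.47
tcp_pos: [0.4862, -0.1364, 0.1655]
tcp_rot: [[0.074, 0.997, 0.0], [0.997, -0.074, 0.001], [0.001, 0.0, -1.0]]
ft_force: [-0.8, 0.2, -1.5]
gripper_width: 0.0472
```

```bash
python3 -c "
from h import *
p=shot('wrist','w11');p=shot('top','t11');crop('t11',100,130,210,265,4.4)"
```

```text
19.4667 [ 0.4862 -0.1364  0.1655] [-0.8  0.2 -1.5] 0.0472
19.5167 [ 0.4861 -0.1365  0.1655] [0.3 0.6 0.5] 0.0471
```

View pics/t11_c.png

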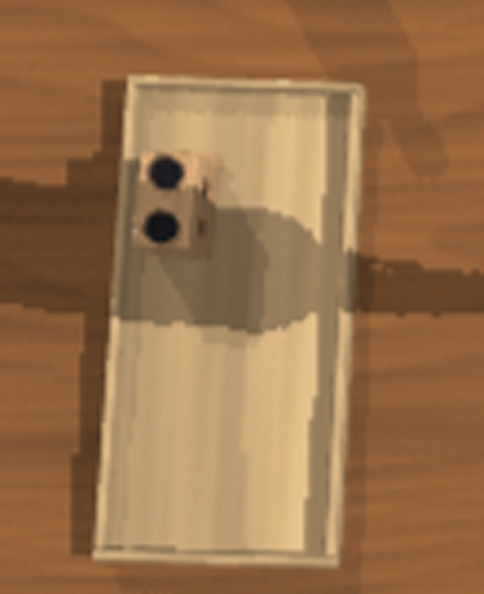

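View pics/w11.png

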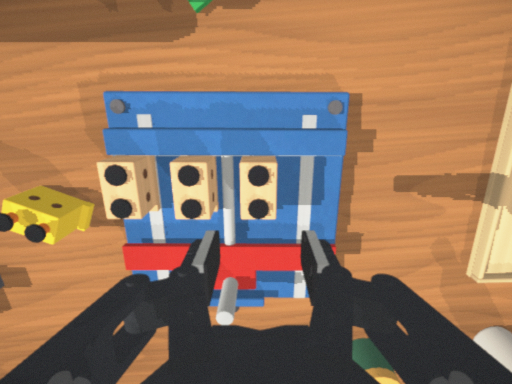

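Call:
drive_tool --series '[[[0,-1,-40],[0,0,0],0.45],[[0,-1,-80],[0,0,0],0.45],[[0,-1,-110],[0,0,0],0.45],[[0,-1,-124],[0,0,0],0.45],[[0,-1,-124],[0,0,0],0.45]]'

```text
time_s: 19.98
tcp_pos: [0.4837, -0.1378, 0.0385]
tcp_rot: [[0.075, 0.997, -0.006], [0.997, -0.075, 0.002], [0.001, -0.006, -1.0]]
ft_force: [-0.1, -0.4, 0.6]
gripper_width: 0.0471
```

Call:
drive_tool --series '[[[0,0,0],[0,0,0],0.45],[[0,0,0],[0,0,0],0.8],[[0,0,0],[0,0,0],0.8],[[0,0,0],[0,0,0],0.8],[[0,0,0],[0,0,0],0.8]]'

```text
time_s: 20.4
tcp_pos: [0.4862, -0.1397, 0.043]
tcp_rot: [[0.077, 0.997, 0.002], [0.997, -0.077, -0.001], [-0.0, 0.002, -1.0]]
ft_force: [-1.2, 0.7, 5.8]
gripper_width: 0.0331
```

Call:
drive_tool --series '[[[0,0,20],[0,0,0],0.8],[[0,0,40],[0,0,0],0.8],[[0,0,70],[0,0,0],0.8],[[0,0,90],[0,0,0],0.8],[[0,0,90],[0,0,0],0.8]]'

```text
time_s: 20.82
tcp_pos: [0.4875, -0.1403, 0.1359]
tcp_rot: [[0.078, 0.997, 0.007], [0.997, -0.078, -0.002], [-0.001, 0.007, -1.0]]
ft_force: [0.5, -0.1, -1.3]
gripper_width: 0.0333
```

```bash
cat >> h.py <<'E'
Ct=np.array([[146,71,20],[146,-71,20],[-146,-71,20],[-146,71,20]])/1e3
def tray(p,ut):
    r=least_squares(lambda v:(proj(p,tf(v,Ct))-ut).ravel(),[.5,.2,0]);print('tray',r.x.round(4),r.fun.round(1));return r.x
E
python3 -c "
from h import *
p=shot('top','t12');crop('t12',100,130,210,265,4.4)
v=tray(p,np.array([[128,77],[363,87],[338,565],[94,557]])/4.4+[100,130])
print(tf(v,[[-.065,.033,0],[.065,-.033,0],[-.065,-.033,0]]).round(4))
"
```

```text
20.8167 [ 0.4875 -0.1403  0.1359] [ 0.5 -0.1 -1.3] 0.0333
tray [ 0.4998  0.2022 -0.0478] [ 0.2 -0.6 -0.  -1.1 -0.3  0.7  0.1  0.9]
[[0.4365 0.2382 0.    ]
 [0.5632 0.1661 0.    ]
 [0.4333 0.1723 0.    ]]
```

View pics/t12_c.png

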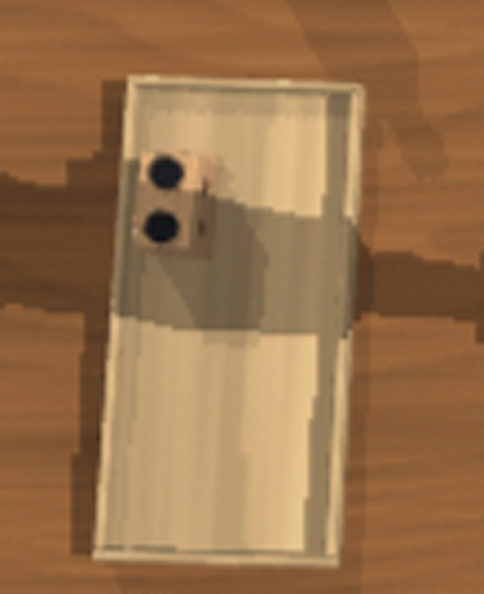

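Call:
drive_tool --series '[[[-5,40,0],[0,0,0],0.8],[[-10,80,0],[0,0,0],0.8],[[-15,120,0],[0,0,0],0.8],[[-20,160,0],[0,0,0],0.8],[[-25,195,0],[0,0,0],0.8]]'

```text
time_s: 21.28
tcp_pos: [0.459, 0.0577, 0.1308]
tcp_rot: [[0.077, 0.997, -0.001], [0.997, -0.077, 0.0], [0.0, -0.001, -1.0]]
ft_force: [-0.2, -0.4, -2.1]
gripper_width: 0.0334
```

Call:
drive_tool --series '[[[-5,40,0],[0,0,0],0.8],[[-10,80,0],[0,0,0],0.8],[[-15,120,0],[0,0,0],0.8],[[-20,150,0],[0,0,0],0.8],[[-25,182,0],[0,0,0],0.8]]'

```text
time_s: 21.7
tcp_pos: [0.434, 0.2389, 0.1306]
tcp_rot: [[0.076, 0.997, -0.002], [0.997, -0.076, -0.001], [-0.001, -0.001, -1.0]]
ft_force: [0.7, -1.4, -1.1]
gripper_width: 0.0334
```

Call:
drive_tool --series '[[[0,0,0],[0,0,0],0.8],[[0,0,-20],[0,0,0],0.8],[[0,0,-40],[0,0,0],0.8],[[0,0,-60],[0,0,0],0.8],[[0,0,-60],[0,0,0],0.8]]'

```text
time_s: 22.12
tcp_pos: [0.4329, 0.2359, 0.068]
tcp_rot: [[0.077, 0.997, -0.006], [0.997, -0.077, -0.004], [-0.004, -0.006, -1.0]]
ft_force: [-1.1, -0.3, -1.4]
gripper_width: 0.0333
```

Call:
drive_tool --series '[[[0,0,0],[0,0,0],0.8],[[0,0,0],[0,0,0],0.8]]'

```text
time_s: 22.28
tcp_pos: [0.4354, 0.2373, 0.072]
tcp_rot: [[0.077, 0.997, -0.0], [0.997, -0.077, -0.0], [-0.0, -0.0, -1.0]]
ft_force: [-0.1, 0.6, -2.0]
gripper_width: 0.0332
```

```bash
python3 -c "
from h import *
p=shot('wrist','w13');p=shot('scene','s13');crop('s13',230,100,380,220,5)"
```

```text
22.2833 [0.4354 0.2373 0.072 ] [-0.1  0.6 -2. ] 0.0332
22.3333 [0.4358 0.2375 0.0724] [-0.4 -0.6 -1.5] 0.0335
```

View pics/s13_c.png

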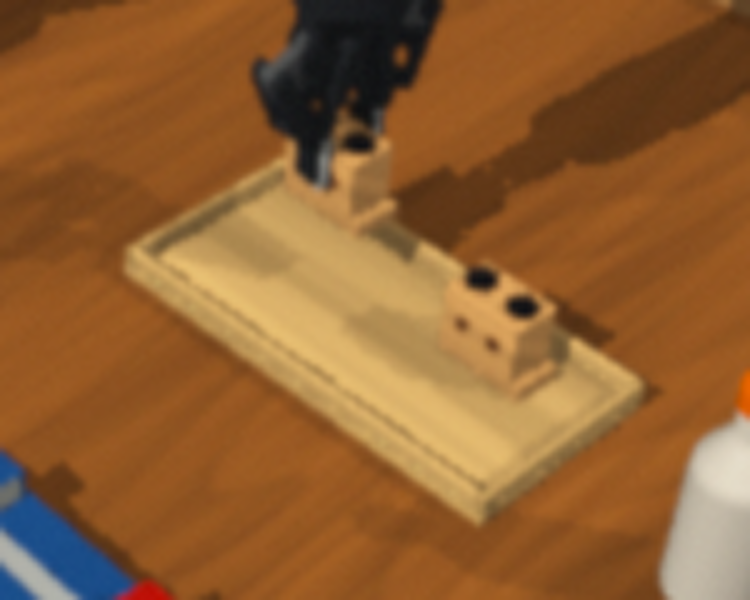

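View pics/w13.png

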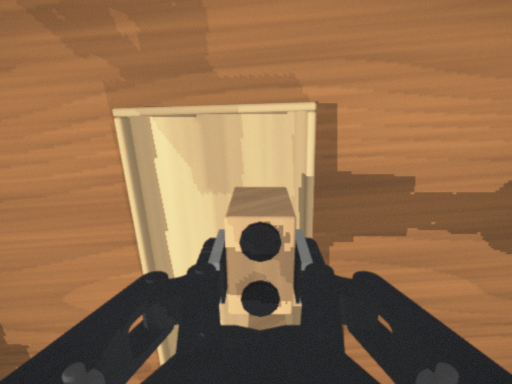

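Call:
drive_tool --series '[[[0,0,-15],[0,0,0],0.8],[[0,0,-28],[0,0,0],0.8],[[0,0,-37],[0,0,0],0.8],[[0,0,-43],[0,0,0],0.8],[[0,0,-43],[0,0,0],0.8]]'

```text
time_s: 22.8
tcp_pos: [0.4358, 0.2375, 0.0289]
tcp_rot: [[0.077, 0.997, 0.001], [0.997, -0.077, 0.0], [0.0, 0.001, -1.0]]
ft_force: [-0.5, 0.1, -1.1]
gripper_width: 0.0335
```

Call:
drive_tool --series '[[[0,0,-1],[0,0,0],0.8],[[0,0,-1.5],[0,0,0],0.8],[[0,0,-1.5],[0,0,0],0.8]]'

```text
time_s: 23.05
tcp_pos: [0.4358, 0.2375, 0.0285]
tcp_rot: [[0.077, 0.997, 0.001], [0.997, -0.077, 0.001], [0.001, 0.001, -1.0]]
ft_force: [-2.4, -1.6, 9.0]
gripper_width: 0.0336
```

Call:
drive_tool --series '[[[0,0,0],[0,0,0],0.45],[[0,0,0],[0,0,0],0.45],[[0,0,0],[0,0,0],0.45],[[0,0,30],[0,0,0],0.45],[[0,0,70],[0,0,0],0.45]]'

```text
time_s: 23.47
tcp_pos: [0.4334, 0.2364, 0.0955]
tcp_rot: [[0.077, 0.997, -0.006], [0.997, -0.077, -0.003], [-0.004, -0.006, -1.0]]
ft_force: [1.0, 1.0, -0.0]
gripper_width: 0.0467
```

Call:
drive_tool --series '[[[0,-20,40],[0,0,0],0.45],[[5,-60,70],[0,0,0],0.45],[[10,-100,70],[0,0,0],0.45],[[15,-140,70],[0,0,0],0.45],[[20,-180,70],[0,0,0],0.45]]'

```text
time_s: 23.88
tcp_pos: [0.4551, 0.0612, 0.1684]
tcp_rot: [[0.076, 0.997, 0.003], [0.997, -0.076, 0.0], [0.001, 0.003, -1.0]]
ft_force: [0.3, -0.7, -0.6]
gripper_width: 0.0469
```

Call:
drive_tool --series '[[[5,-40,0],[0,0,0],0.45],[[10,-80,0],[0,0,0],0.45],[[15,-120,0],[0,0,0],0.45],[[20,-160,0],[0,0,0],0.45],[[25,-195,0],[0,0,0],0.45]]'

```text
time_s: 24.3
tcp_pos: [0.4794, -0.1353, 0.1674]
tcp_rot: [[0.078, 0.997, 0.0], [0.997, -0.078, -0.001], [-0.001, 0.0, -1.0]]
ft_force: [1.1, -0.2, 0.0]
gripper_width: 0.0468
```

Call:
drive_tool --series '[[[0,-40,0],[0,0,0],0.45],[[0,-64,0],[0,0,0],0.45],[[0,-64,0],[0,0,0],0.45],[[0,-64,0],[0,0,0],0.45],[[0,-64,0],[0,0,0],0.45]]'

```text
time_s: 24.72
tcp_pos: [0.4796, -0.1955, 0.167]
tcp_rot: [[0.077, 0.997, -0.0], [0.997, -0.077, 0.001], [0.001, -0.0, -1.0]]
ft_force: [-0.2, 1.1, 0.3]
gripper_width: 0.047
```

```bash
python3 -c "
from h import *
p=shot('wrist','w14');p=shot('top','t14');crop('t14',100,130,210,265,4.4)"
```

```text
24.7167 [ 0.4796 -0.1955  0.167 ] [-0.2  1.1  0.3] 0.047
24.7667 [ 0.4798 -0.1949  0.1671] [-0.2  0.6 -0.7] 0.0465
```

View pics/t14_c.png

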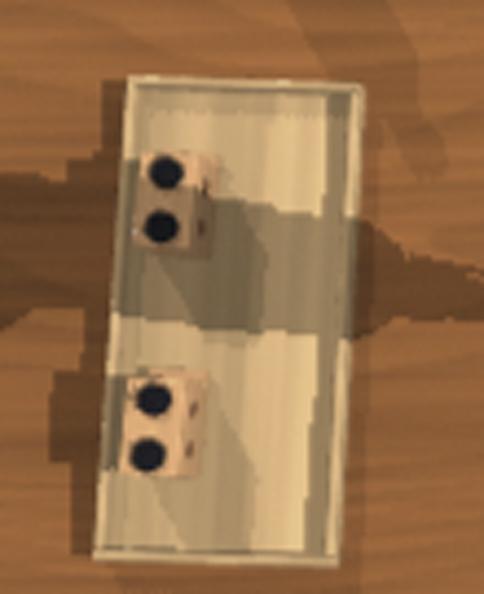

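View pics/w14.png

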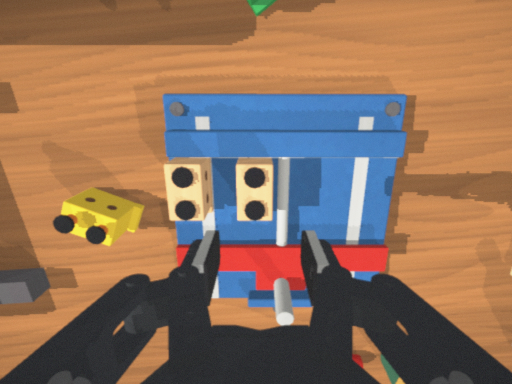

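Call:
drive_tool --series '[[[1,-7,-30],[0,0,0],0.45],[[1,-7,-70],[0,0,0],0.45],[[1,-7,-110],[0,0,0],0.45],[[1,-7,-125],[0,0,0],0.45],[[1,-7,-125],[0,0,0],0.45]]'

```text
time_s: 25.23
tcp_pos: [0.4786, -0.2009, 0.0388]
tcp_rot: [[0.075, 0.997, -0.006], [0.997, -0.075, 0.003], [0.002, -0.006, -1.0]]
ft_force: [-0.4, -0.6, 0.5]
gripper_width: 0.047
```

Call:
drive_tool --series '[[[0,0,0],[0,0,0],0.45],[[0,0,0],[0,0,0],0.8],[[0,0,0],[0,0,0],0.8],[[0,0,0],[0,0,0],0.8],[[0,0,0],[0,0,0],0.8]]'

```text
time_s: 25.65
tcp_pos: [0.4818, -0.2035, 0.0438]
tcp_rot: [[0.077, 0.997, 0.003], [0.997, -0.077, -0.001], [-0.001, 0.003, -1.0]]
ft_force: [-0.7, 1.1, 7.2]
gripper_width: 0.0332
```

Call:
drive_tool --series '[[[0,0,20],[0,0,0],0.8],[[0,0,40],[0,0,0],0.8],[[0,0,70],[0,0,0],0.8],[[0,0,90],[0,0,0],0.8],[[0,0,90],[0,0,0],0.8]]'

```text
time_s: 26.07
tcp_pos: [0.4827, -0.2044, 0.1367]
tcp_rot: [[0.078, 0.997, 0.007], [0.997, -0.078, -0.003], [-0.002, 0.007, -1.0]]
ft_force: [0.4, -0.9, -2.2]
gripper_width: 0.0333
```

Call:
drive_tool --series '[[[8,40,0],[0,0,0],0.8],[[16,80,0],[0,0,0],0.8],[[24,120,0],[0,0,0],0.8],[[32,150,0],[0,0,0],0.8],[[40,180,0],[0,0,0],0.8]]'

```text
time_s: 26.48
tcp_pos: [0.5203, -0.0212, 0.1319]
tcp_rot: [[0.076, 0.997, -0.0], [0.997, -0.076, 0.0], [0.0, -0.0, -1.0]]
ft_force: [-0.0, -0.8, -2.7]
gripper_width: 0.0332
```

```bash
python3 -c "
from h import *
p=shot('wrist','w15');p=shot('scene','s15');crop('s15',140,100,390,290,3)"
```

```text
26.4833 [ 0.5203 -0.0212  0.1319] [-0.  -0.8 -2.7] 0.0332
26.5333 [ 0.5223 -0.0135  0.1319] [ 2.2  7.  -2.7] 0.0332
```

View pics/s15_c.png

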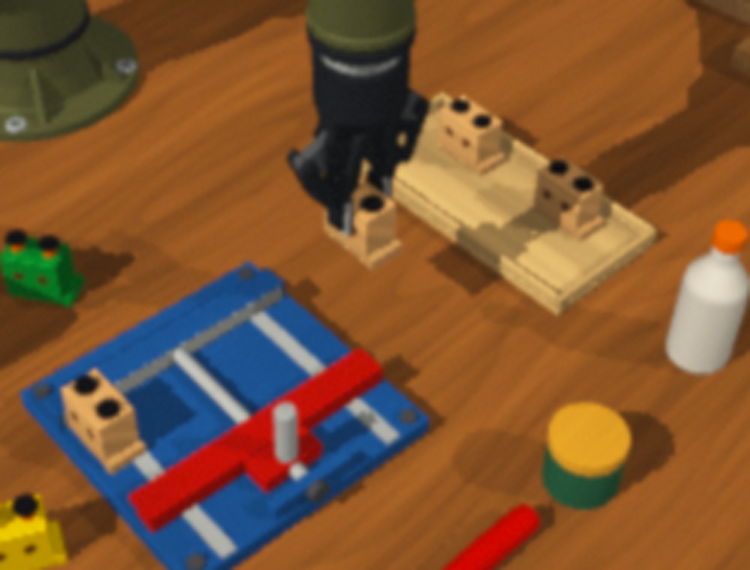

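View pics/w15.png

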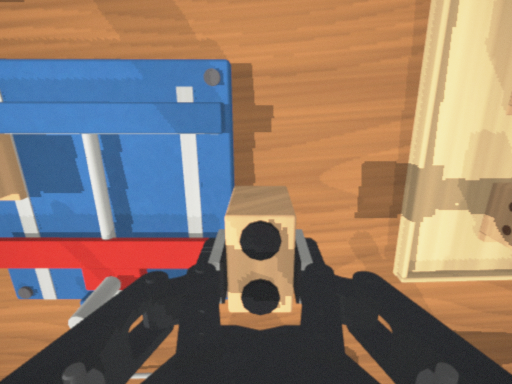

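```bash
python3 -c "
from h import *
p=pickle.load(open('pics/t14.pkl','rb'));v=[.4998,.2022,-.0478]
for uv in [(165,173),(160,227),(153,399),(147,454)]:
    w=ray(p,np.array(uv)/4.4+[100,130],.060); d=w[:2]-v[:2];c,s=np.cos(v[2]),np.sin(v[2]);print(w.round(4),(c*d[0]+s*d[1]).round(4),(-s*d[0]+c*d[1]).round(4))
from rig import bot;print(bot.get_state()['tcp_pos'])
"
```

```text
[0.5805 0.2314 0.06  ] 0.0792 0.033
[0.5489 0.2337 0.06  ] 0.0476 0.0338
[0.4499 0.2357 0.06  ] -0.0514 0.0311
[0.4188 0.2385 0.06  ] -0.0826 0.0324
[ 0.52162451 -0.01657922  0.1318646 ]
```

Call:
drive_tool --series '[[[8,40,0],[0,0,0],0.8],[[16,80,0],[0,0,0],0.8],[[24,120,0],[0,0,0],0.8],[[32,150,0],[0,0,0],0.8],[[41,183,0],[0,0,0],0.8]]'

```text
time_s: 27.0
tcp_pos: [0.5613, 0.1607, 0.1318]
tcp_rot: [[0.077, 0.997, -0.001], [0.997, -0.077, -0.001], [-0.001, -0.001, -1.0]]
ft_force: [0.1, -1.0, -2.1]
gripper_width: 0.0336
```

Call:
drive_tool --series '[[[0,0,0],[0,0,0],0.8],[[0,0,0],[0,0,0],0.8],[[0,0,0],[0,0,0],0.8],[[0,0,0],[0,0,0],0.8]]'

```text
time_s: 27.33
tcp_pos: [0.5614, 0.1577, 0.1319]
tcp_rot: [[0.079, 0.997, -0.001], [0.997, -0.079, -0.001], [-0.001, -0.001, -1.0]]
ft_force: [0.1, -0.1, -1.4]
gripper_width: 0.0331
```

Call:
drive_tool --series '[[[2,8,-20],[0,0,0],0.8],[[2,8,-40],[0,0,0],0.8],[[2,8,-58],[0,0,0],0.8],[[2,8,-58],[0,0,0],0.8],[[2,8,-58],[0,0,0],0.8]]'

```text
time_s: 27.75
tcp_pos: [0.5631, 0.166, 0.0737]
tcp_rot: [[0.079, 0.997, -0.002], [0.997, -0.079, -0.001], [-0.001, -0.002, -1.0]]
ft_force: [0.0, -0.2, -1.8]
gripper_width: 0.0332
```

```bash
python3 -c "
from h import *
p=shot('wrist','w16');p=shot('scene','s16');crop('s16',230,100,380,220,5)"
```

```text
27.75 [0.5631 0.166  0.0737] [ 0.  -0.2 -1.8] 0.0332
27.8 [0.564  0.1664 0.0747] [ 0.3  0.3 -2.3] 0.0331
```

View pics/s16_c.png

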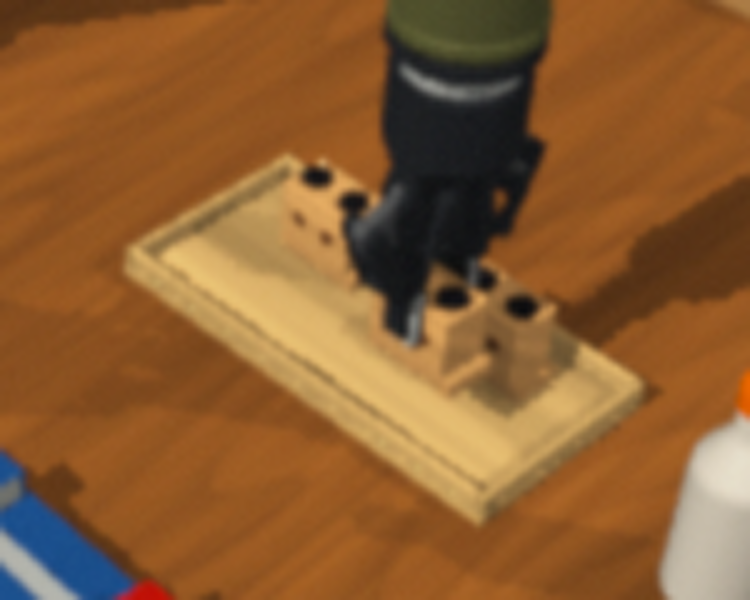

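View pics/w16.png

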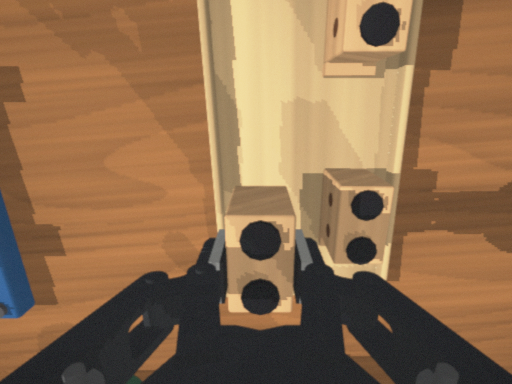

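Call:
drive_tool --series '[[[0,0,-15],[0,0,0],0.8],[[0,0,-28],[0,0,0],0.8],[[0,0,-37],[0,0,0],0.8],[[0,0,-44],[0,0,0],0.8],[[0,0,-44],[0,0,0],0.8]]'

```text
time_s: 28.27
tcp_pos: [0.5641, 0.1675, 0.0302]
tcp_rot: [[0.077, 0.997, 0.001], [0.997, -0.077, 0.0], [0.0, 0.001, -1.0]]
ft_force: [-0.5, 0.4, -2.5]
gripper_width: 0.0333
```

Call:
drive_tool --series '[[[0,0,-1],[0,0,0],0.8],[[0,0,-1.5],[0,0,0],0.8],[[0,0,-1.5],[0,0,0],0.8]]'

```text
time_s: 28.52
tcp_pos: [0.5642, 0.1677, 0.0298]
tcp_rot: [[0.077, 0.997, 0.001], [0.997, -0.077, 0.0], [0.0, 0.001, -1.0]]
ft_force: [-0.5, -0.5, 3.0]
gripper_width: 0.0335
```

Call:
drive_tool --series '[[[0,0,0],[0,0,0],0.5],[[0,0,0],[0,0,0],0.5],[[0,0,0],[0,0,0],0.5],[[0,0,30],[0,0,0],0.5],[[0,0,70],[0,0,0],0.5]]'

```text
time_s: 28.93
tcp_pos: [0.5613, 0.167, 0.0964]
tcp_rot: [[0.077, 0.997, -0.007], [0.997, -0.077, -0.002], [-0.003, -0.007, -1.0]]
ft_force: [1.5, -0.1, 0.1]
gripper_width: 0.0425
```

Call:
drive_tool --series '[[[0,-15,35],[0,0,0],0.45],[[-10,-45,60],[0,0,0],0.45],[[-20,-82,70],[0,0,0],0.45],[[-30,-119,70],[0,0,0],0.45],[[-40,-156,70],[0,0,0],0.45]]'

```text
time_s: 29.35
tcp_pos: [0.5236, 0.0104, 0.17]
tcp_rot: [[0.076, 0.997, 0.003], [0.997, -0.076, 0.0], [0.0, 0.003, -1.0]]
ft_force: [1.6, -0.4, -0.1]
gripper_width: 0.0468
```

Call:
drive_tool --series '[[[-10,-37,0],[0,0,0],0.45],[[-20,-74,0],[0,0,0],0.45],[[-30,-111,0],[0,0,0],0.45],[[-40,-148,0],[0,0,0],0.45],[[-48,-185,0],[0,0,0],0.45]]'

```text
time_s: 29.77
tcp_pos: [0.4746, -0.175, 0.1689]
tcp_rot: [[0.077, 0.997, 0.0], [0.997, -0.077, -0.0], [-0.0, 0.0, -1.0]]
ft_force: [0.7, -1.0, -0.1]
gripper_width: 0.0467
```

Call:
drive_tool --series '[[[0,-35,0],[0,0,0],0.45],[[0,-70,0],[0,0,0],0.45],[[0,-92,0],[0,0,0],0.45],[[0,-92,0],[0,0,0],0.45],[[0,-92,0],[0,0,0],0.45]]'

```text
time_s: 30.18
tcp_pos: [0.4752, -0.2667, 0.1685]
tcp_rot: [[0.08, 0.997, -0.0], [0.997, -0.08, -0.0], [-0.0, -0.0, -1.0]]
ft_force: [0.8, 0.1, 0.2]
gripper_width: 0.0466
```

```bash
python3 -c "
from h import *
p=shot('wrist','w17');p=shot('top','t17');crop('t17',100,130,210,265,4.4)"
```

```text
30.1833 [ 0.4752 -0.2667  0.1685] [0.8 0.1 0.2] 0.0466
30.2333 [ 0.4755 -0.265   0.1685] [ 0.7  1.4 -0.4] 0.0469
```

View pics/t17_c.png

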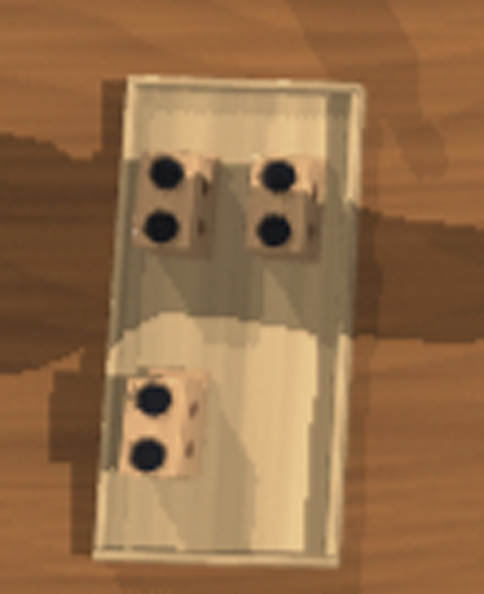

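View pics/w17.png

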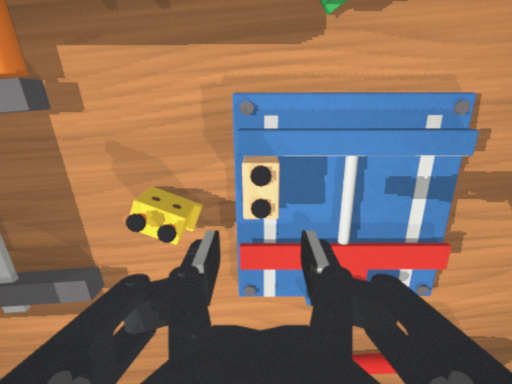

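Call:
drive_tool --series '[[[0,0,-30],[0,0,0],0.45],[[0,0,-70],[0,0,0],0.45],[[0,0,-108],[0,0,0],0.45],[[0,0,-126],[0,0,0],0.45],[[0,0,-126],[0,0,0],0.45]]'

```text
time_s: 30.7
tcp_pos: [0.4738, -0.262, 0.039]
tcp_rot: [[0.074, 0.997, -0.006], [0.997, -0.074, 0.004], [0.004, -0.007, -1.0]]
ft_force: [-1.0, 0.2, 0.9]
gripper_width: 0.0471
```

Call:
drive_tool --series '[[[0,0,0],[0,0,0],0.45],[[0,0,0],[0,0,0],0.8],[[0,0,0],[0,0,0],0.8],[[0,0,0],[0,0,0],0.8],[[0,0,0],[0,0,0],0.8]]'

```text
time_s: 31.12
tcp_pos: [0.4768, -0.2656, 0.0444]
tcp_rot: [[0.077, 0.997, 0.003], [0.997, -0.077, -0.001], [-0.001, 0.003, -1.0]]
ft_force: [-0.7, 1.4, 8.1]
gripper_width: 0.0333
```

Call:
drive_tool --series '[[[0,0,20],[0,0,0],0.8],[[0,0,40],[0,0,0],0.8],[[0,0,70],[0,0,0],0.8],[[0,0,90],[0,0,0],0.8],[[0,0,90],[0,0,0],0.8]]'

```text
time_s: 31.53
tcp_pos: [0.4777, -0.2666, 0.1374]
tcp_rot: [[0.077, 0.997, 0.007], [0.997, -0.077, -0.004], [-0.003, 0.007, -1.0]]
ft_force: [2.1, -0.5, -1.9]
gripper_width: 0.0334
```

Call:
drive_tool --series '[[[-3,35,0],[0,0,0],0.8],[[-6,70,0],[0,0,0],0.8],[[-9,105,0],[0,0,0],0.8],[[-12,140,0],[0,0,0],0.8],[[-15,175,0],[0,0,0],0.8]]'

```text
time_s: 31.95
tcp_pos: [0.4598, -0.0889, 0.1325]
tcp_rot: [[0.078, 0.997, -0.0], [0.997, -0.078, 0.0], [0.0, -0.0, -1.0]]
ft_force: [0.7, 0.6, -1.1]
gripper_width: 0.0332
```

Call:
drive_tool --series '[[[-3,35,0],[0,0,0],0.8],[[-6,70,0],[0,0,0],0.8],[[-9,105,0],[0,0,0],0.8],[[-12,140,0],[0,0,0],0.8],[[-15,175,0],[0,0,0],0.8]]'

```text
time_s: 32.37
tcp_pos: [0.4449, 0.0862, 0.1326]
tcp_rot: [[0.077, 0.997, -0.0], [0.997, -0.077, -0.0], [-0.0, -0.0, -1.0]]
ft_force: [0.1, -0.4, -1.6]
gripper_width: 0.0332
```

Call:
drive_tool --series '[[[-3,35,0],[0,0,0],0.8],[[-6,70,0],[0,0,0],0.8],[[-12,88,0],[0,0,0],0.8],[[-12,88,0],[0,0,0],0.8],[[-12,88,0],[0,0,0],0.8]]'

```text
time_s: 32.78
tcp_pos: [0.4329, 0.1736, 0.1324]
tcp_rot: [[0.074, 0.997, -0.001], [0.997, -0.074, -0.0], [-0.0, -0.001, -1.0]]
ft_force: [-0.3, -0.6, -1.1]
gripper_width: 0.033
```

Call:
drive_tool --series '[[[0,0,0],[0,0,0],0.8],[[0,0,0],[0,0,0],0.8],[[0,0,0],[0,0,0],0.8]]'

```text
time_s: 33.03
tcp_pos: [0.4339, 0.1713, 0.1327]
tcp_rot: [[0.079, 0.997, -0.0], [0.997, -0.079, -0.001], [-0.001, 0.0, -1.0]]
ft_force: [-0.5, 0.0, -2.0]
gripper_width: 0.0332
```

```bash
python3 -c "
from h import *
p=shot('wrist','w18');p=shot('scene','s18');crop('s18',230,100,380,220,5)"
```

```text
33.0333 [0.4339 0.1713 0.1327] [-0.5  0.  -2. ] 0.0332
33.0833 [0.4339 0.1714 0.1327] [ 1.   0.1 -1.6] 0.0333
```

View pics/s18_c.png

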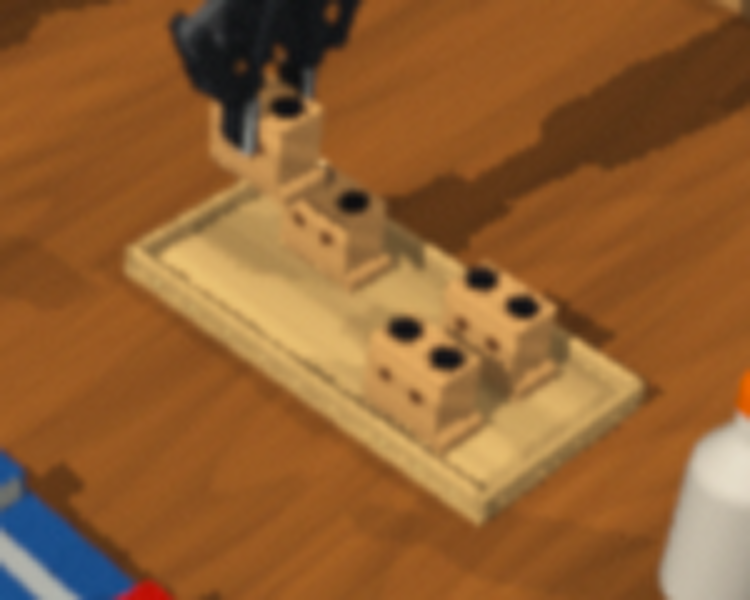

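View pics/w18.png

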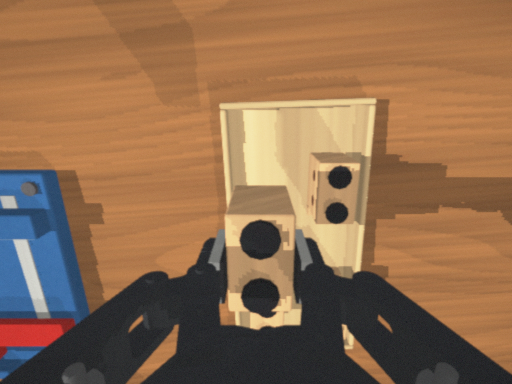

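Tray unchanged. Gripped at z 0.0444, so contact should come at about 0.030. I'll lower 102, then finish slowly.

Call:
drive_tool --series '[[[0,0,-25],[0,0,0],0.8],[[0,0,-50],[0,0,0],0.8],[[0,0,-72],[0,0,0],0.8],[[0,0,-88],[0,0,0],0.8],[[0,0,-95],[0,0,0],0.8]]'

```text
time_s: 33.55
tcp_pos: [0.4329, 0.1717, 0.0359]
tcp_rot: [[0.078, 0.997, -0.003], [0.997, -0.078, -0.001], [-0.001, -0.002, -1.0]]
ft_force: [0.8, 0.0, -1.5]
gripper_width: 0.0328
```

Call:
drive_tool --series '[[[0,0,-3],[0,0,0],0.8],[[0,0,-6],[0,0,0],0.8],[[0,0,-7],[0,0,0],0.8],[[0,0,-7],[0,0,0],0.8],[[0,0,-7],[0,0,0],0.8]]'

```text
time_s: 33.97
tcp_pos: [0.4342, 0.1728, 0.0314]
tcp_rot: [[0.077, 0.997, 0.001], [0.997, -0.077, 0.001], [0.001, 0.001, -1.0]]
ft_force: [0.3, 0.5, -1.1]
gripper_width: 0.0328
```

Call:
drive_tool --series '[[[0,0,-1],[0,0,0],0.8],[[0,0,-1],[0,0,0],0.8]]'

```text
time_s: 34.13
tcp_pos: [0.4342, 0.1729, 0.0305]
tcp_rot: [[0.077, 0.997, 0.002], [0.997, -0.077, 0.001], [0.001, 0.001, -1.0]]
ft_force: [0.4, -0.4, 3.8]
gripper_width: 0.0331
```

Call:
drive_tool --series '[[[0,0,0],[0,0,0],0.5],[[0,0,0],[0,0,0],0.5],[[0,0,0],[0,0,0],0.5],[[0,0,30],[0,0,0],0.5],[[0,0,70],[0,0,0],0.5]]'

```text
time_s: 34.55
tcp_pos: [0.4316, 0.1719, 0.0981]
tcp_rot: [[0.077, 0.997, -0.006], [0.997, -0.077, -0.003], [-0.003, -0.006, -1.0]]
ft_force: [0.3, 0.6, -0.3]
gripper_width: 0.0425
```

Call:
drive_tool --series '[[[10,-15,35],[0,0,0],0.5],[[20,-45,60],[0,0,0],0.5],[[35,-78,70],[0,0,0],0.5],[[50,-111,70],[0,0,0],0.5],[[65,-144,70],[0,0,0],0.5]]'

```text
time_s: 34.97
tcp_pos: [0.4996, 0.0273, 0.1711]
tcp_rot: [[0.076, 0.997, 0.003], [0.997, -0.076, 0.0], [0.001, 0.003, -1.0]]
ft_force: [0.1, -0.0, -0.2]
gripper_width: 0.0425
```

Call:
drive_tool --series '[[[18,-32,0],[0,0,0],0.5],[[36,-64,0],[0,0,0],0.5],[[54,-96,0],[0,0,0],0.5],[[72,-128,0],[0,0,0],0.5],[[88,-160,0],[0,0,0],0.5]]'

```text
time_s: 35.38
tcp_pos: [0.5873, -0.133, 0.1696]
tcp_rot: [[0.077, 0.997, -0.0], [0.997, -0.077, 0.0], [0.0, -0.0, -1.0]]
ft_force: [0.2, 0.6, -0.0]
gripper_width: 0.0426
```

Call:
drive_tool --series '[[[18,-32,0],[0,0,0],0.5],[[19,-49,0],[0,0,0],0.5],[[19,-49,0],[0,0,0],0.5],[[19,-49,0],[0,0,0],0.5],[[19,-49,0],[0,0,0],0.5]]'

```text
time_s: 35.8
tcp_pos: [0.6054, -0.1791, 0.1694]
tcp_rot: [[0.076, 0.997, -0.001], [0.997, -0.076, 0.001], [0.001, -0.001, -1.0]]
ft_force: [0.5, 0.7, 0.6]
gripper_width: 0.0425
```

```bash
python3 -c "
from h import *
p=shot('wrist','w19');p=shot('scene','s19');crop('s19',140,100,390,290,3)"
```

```text
35.8 [ 0.6054 -0.1791  0.1694] [0.5 0.7 0.6] 0.0425
35.85 [ 0.6055 -0.1785  0.1696] [ 0.2 -0.1 -0.9] 0.0427
```

View pics/s19_c.png

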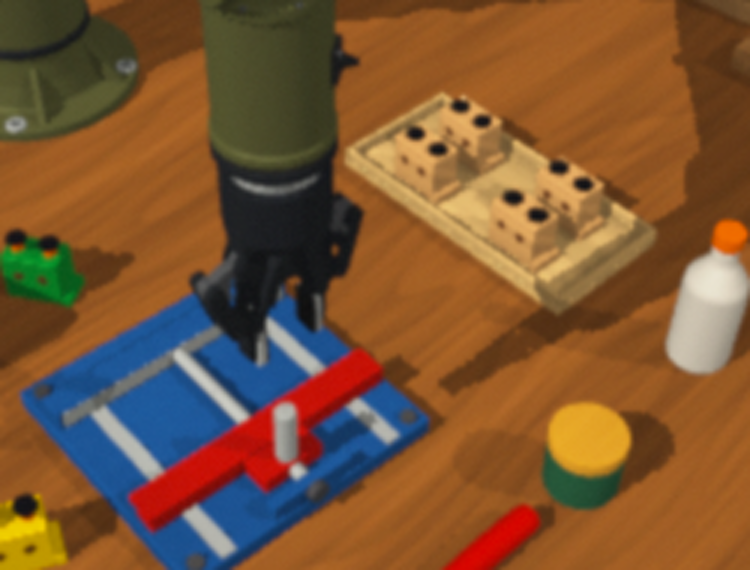

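View pics/w19.png

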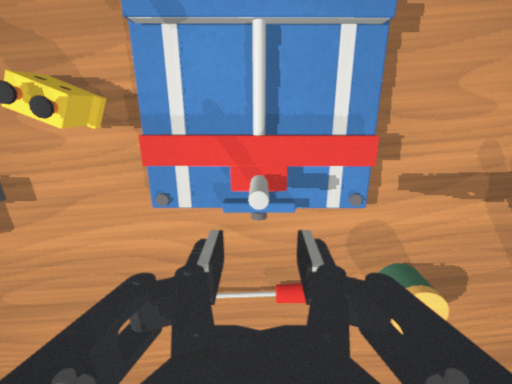

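All four blocks stand in the tray with caps up. Now I'll shut the jaw.

Call:
drive_tool --series '[[[2,-2,-35],[0,0,0],0.5],[[2,-2,-70],[0,0,0],0.5],[[2,-2,-100],[0,0,0],0.5],[[2,-2,-111],[0,0,0],0.5],[[2,-2,-111],[0,0,0],0.5]]'

```text
time_s: 36.32
tcp_pos: [0.6059, -0.1805, 0.0561]
tcp_rot: [[0.075, 0.997, -0.005], [0.997, -0.075, 0.002], [0.001, -0.005, -1.0]]
ft_force: [-0.3, 0.5, 0.7]
gripper_width: 0.0423
```

Call:
drive_tool --series '[[[0,0,0],[0,0,0],0.5],[[0,0,0],[0,0,0],0.9],[[0,0,0],[0,0,0],0.9],[[0,0,0],[0,0,0],0.9],[[0,0,0],[0,0,0],0.9]]' --grip_force 50

```text
time_s: 36.73
tcp_pos: [0.6093, -0.1807, 0.0612]
tcp_rot: [[0.076, 0.997, 0.004], [0.997, -0.076, 0.001], [0.001, 0.004, -1.0]]
ft_force: [-0.1, 3.4, 5.6]
gripper_width: 0.0169
```

Call:
drive_tool --series '[[[-10,0.8,0],[0,0,0],0.9],[[-22,1.7,0],[0,0,0],0.9],[[-34,2.6,0],[0,0,0],0.9],[[-46,3.6,0],[0,0,0],0.9],[[-58,4.5,0],[0,0,0],0.9]]'

```text
time_s: 37.15
tcp_pos: [0.5533, -0.1763, 0.0612]
tcp_rot: [[0.075, 0.997, 0.008], [0.997, -0.075, 0.0], [0.001, 0.008, -1.0]]
ft_force: [6.8, 3.8, 0.2]
gripper_width: 0.0167
```

Call:
drive_tool --series '[[[-12,0.9,0],[0,0,0],0.9],[[-24,1.9,0],[0,0,0],0.9],[[-34,2.6,0],[0,0,0],0.9],[[-40,3.1,0],[0,0,0],0.9],[[-40,3.1,0],[0,0,0],0.9]]'

```text
time_s: 37.57
tcp_pos: [0.5114, -0.1731, 0.0611]
tcp_rot: [[0.076, 0.997, 0.005], [0.997, -0.076, 0.001], [0.001, 0.005, -1.0]]
ft_force: [-0.7, 6.4, 6.3]
gripper_width: 0.0169
```

Call:
drive_tool --series '[[[-2,0.2,0],[0,0,0],0.9],[[-3,0.2,0],[0,0,0],0.9],[[-3,0.2,0],[0,0,0],0.9]]'

```text
time_s: 37.82
tcp_pos: [0.5101, -0.173, 0.0612]
tcp_rot: [[0.075, 0.997, 0.007], [0.997, -0.075, 0.001], [0.001, 0.007, -1.0]]
ft_force: [4.4, 6.3, 4.3]
gripper_width: 0.0163
```

Call:
drive_tool --series '[[[-1,0,0],[0,0,0],0.9],[[-2,0.2,0],[0,0,0],0.9],[[-2,0.2,0],[0,0,0],0.9],[[-2,0.2,0],[0,0,0],0.9]]'

```text
time_s: 38.15
tcp_pos: [0.5085, -0.1728, 0.0612]
tcp_rot: [[0.075, 0.997, 0.008], [0.997, -0.075, 0.0], [0.001, 0.008, -1.0]]
ft_force: [5.9, 5.1, 3.3]
gripper_width: 0.0166
```

Call:
drive_tool --series '[[[-1,0,0],[0,0,0],0.9],[[-2,0.2,0],[0,0,0],0.9],[[-2,0.2,0],[0,0,0],0.9],[[-2,0.2,0],[0,0,0],0.9]]'

```text
time_s: 38.48
tcp_pos: [0.5086, -0.1728, 0.0612]
tcp_rot: [[0.075, 0.997, 0.011], [0.997, -0.075, -0.0], [0.001, 0.011, -1.0]]
ft_force: [10.2, 4.3, -2.8]
gripper_width: 0.0165
```

The jaw is at its stop: no more motion while the force rises, and travel is 101 mm. Release and retreat.

Call:
drive_tool --series '[[[0,0,0],[0,0,0],0.45],[[0,0,0],[0,0,0],0.45],[[0,0,0],[0,0,0],0.45],[[0,0,30],[0,0,0],0.45],[[0,0,70],[0,0,0],0.45]]'

```text
time_s: 38.9
tcp_pos: [0.5002, -0.1738, 0.1272]
tcp_rot: [[0.078, 0.997, -0.007], [0.997, -0.078, 0.002], [0.001, -0.007, -1.0]]
ft_force: [0.5, 0.1, 0.2]
gripper_width: 0.0471
```

Call:
drive_tool --series '[[[0,0,40],[0,0,0],0.45],[[-30,0,75],[0,0,0],0.45],[[-60,0,110],[0,0,0],0.45],[[-60,0,120],[0,0,0],0.45],[[-60,0,120],[0,0,0],0.45]]'

```text
time_s: 39.32
tcp_pos: [0.442, -0.1755, 0.2532]
tcp_rot: [[0.08, 0.997, 0.006], [0.997, -0.08, -0.003], [-0.002, 0.006, -1.0]]
ft_force: [1.4, 0.0, -0.1]
gripper_width: 0.047
```

Call:
drive_tool --series '[[[0,0,0],[0,0,0],0.45],[[0,0,0],[0,0,0],0.45],[[0,0,0],[0,0,0],0.45]]'

```text
time_s: 39.57
tcp_pos: [0.4425, -0.1739, 0.2475]
tcp_rot: [[0.077, 0.997, -0.002], [0.997, -0.077, 0.001], [0.001, -0.002, -1.0]]
ft_force: [0.1, -0.0, 0.3]
gripper_width: 0.0466
```

```bash
python3 -c "
from h import *
p=shot('wrist','w20');crop('w20',150,0,512,270,2.2)
p=shot('scene','s20');crop('s20',140,100,390,290,3);p=shot('top','t20')"
```

```text
39.5667 [ 0.4425 -0.1739  0.2475] [ 0.1 -0.   0.3] 0.0466
39.6167 [ 0.4425 -0.1739  0.2474] [-0.5  0.2  0.9] 0.0469
39.6667 [ 0.4426 -0.1739  0.2474] [-0.5  0.3 -0.9] 0.0472
```

View pics/w20.png

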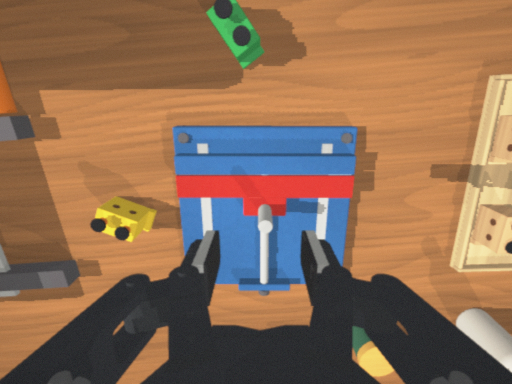

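View pics/s20_c.png

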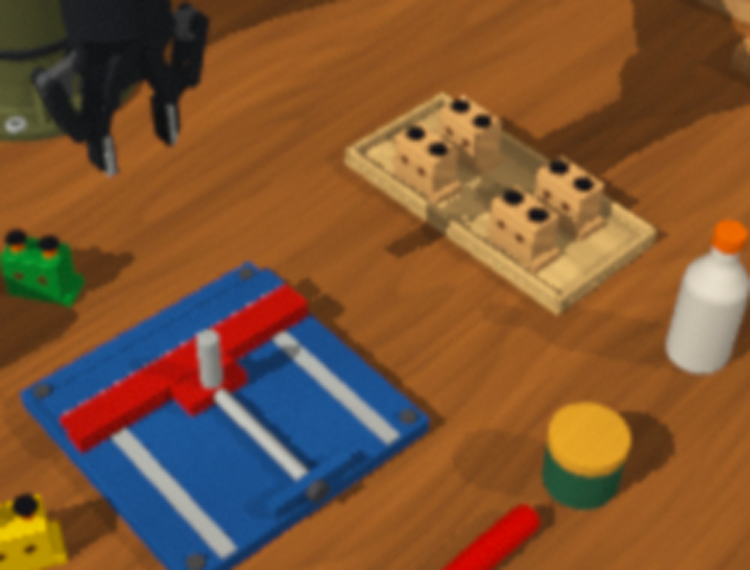

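View pics/t20.png

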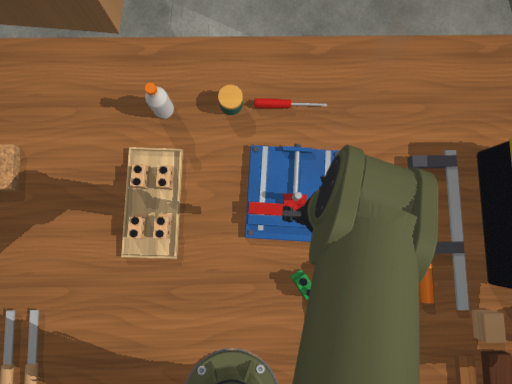

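```bash
python3 -c "
from h import *
crop('w20',165,115,365,240,4)"
```

```text
(no output)
```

View pics/w20_c.png

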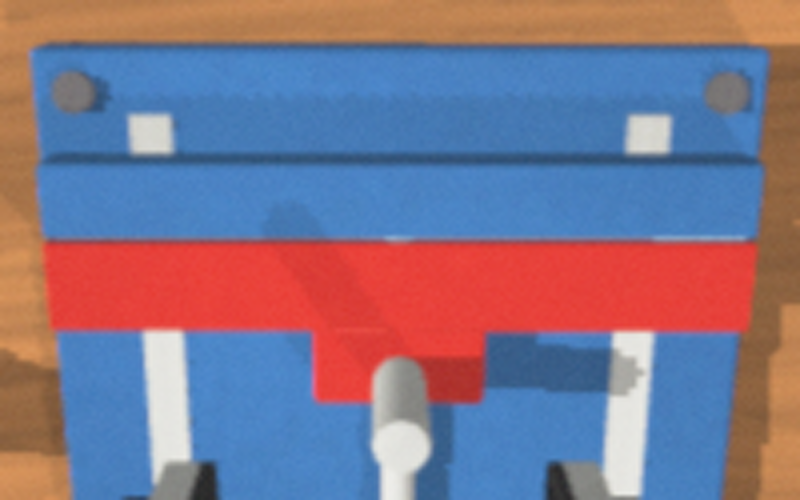

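The red jaw lies against the fixed jaw with no gap visible. Handing in.

```bash
python3 -c "
from rig import bot
print(bot.finish_job())"
```

```text
the job is handed in; nothing more can be done
None
```

The job is done and handed in at about 39.7 s of the 208 s allowed; `finish_job` gave no verdict.

- **Caps:** I pressed all eight home. Each press bottomed out at a tip height of about 73.8 mm (74 mm expected for a seated cap) with 26–39 N. The first press was about 7 mm off-centre, so I repeated it.
- **Blocks:** I pulled the red jaw open 45 mm and lifted out all four blocks. They stand caps up in two rows on the tray floor.
- **Tray:** It shifted about 1 cm around the time the first block was set down, perhaps the knock the task warns of. I measured it again and used the new position for the other three blocks.
- **Jaw:** With the vise empty, I pushed the jaw shut until it stopped moving and the force rose. It travelled 101 mm, as expected, and the close-up shows no visible gap to the fixed jaw.

In the last pictures the four blocks are upright in the tray and the vise is empty. The glue bottle, wax tin and screwdriver are where they were, and the robot is clear of everything. At the start the scene and top cameras disagreed by about 7 mm on the vise position; I used the wrist camera's fit instead, and it held throughout.

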